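Tare the dish, hold the cheese over it

TASK

A customer at the cheese counter wants the little red-waxed cheese weighed. Take the top dish off the stack and stand it upright in the middle of the scale's platter and let go of it; then pick up the kitchen tongs, take the red cheese off the display riser with the tongs only (never with the gripper itself) and hold it up over the dish, clear above its rim, while the scale is tared. Finish while still holding it there in the tongs, without lowering it or letting go; leave the other cheeses, the other two dishes, the tin, the wedge and the knife as they are.

Things in the scene. Friction and masses are not known exactly. Their poses are not given: they have to be found in the camera images.
- dish_top: white stacking dish, the top one of three alike: 64 mm across, 42 mm high, 120 g. Origin: centre of its underside, z up. A foot 52 mm across, 12 mm high, steps out to the 64 mm straight wall (4 mm thick, 12 to 42 mm above the origin). The foot sits 12 mm deep in the dish below with 2 mm play: lift straight up more than 12 mm. Grip across the outside over its upper 25 mm, any yaw
- dish_mid: the second dish of the stack, same shape; dish_top's origin stands 30 mm above its origin. Stays put
- dish_low: the lowest dish of the stack, same shape, standing on the counter. Stays put
- scale: white counter scale, 250 mm (x) by 210 mm (y), fixed, keys and display on its -x side. Origin on the counter under its centre
- scale_platter (a point): middle of the top face of the scale's flat steel platter, 62 mm above the counter; the platter is 180 mm (x) by 200 mm (y); it does not give
- tongs: steel kitchen tongs lying flat on a blue rest, closing in the horizontal plane. Origin: the place to grip and balance point, on the middle line between the two black grips (66 mm long, 18 mm tall, outside both arms), mid-height, 31 mm above the counter at the start; x runs forward to the tips, z up, hinge at x = -85 mm. 102 g, 217 mm long. Over the grips: 59 mm open, 37 mm closed on a small cheese
- tongs_tips (a point): the middle between the two cupped tips, mid-height, 90 mm ahead of the tongs' origin: the middle of the held item belongs here. The tips are 20 mm tall and 35 mm long (18 mm ahead, 17 mm behind this point); open, the gap is 84 mm at their front ends and 75 mm at their rear ends, and they measure about 100 mm over their outsides
- tong_left (a joint): how far each arm of the tongs has closed, rad: 0 open, about 0.13 closed on a small cheese, 0.215 shut on nothing. Squeeze the black grips to close; both arms move together and spring apart (6 N per side at the grips open, 10 N closed on a cheese; carry the tongs part squeezed, 0.03 to 0.07). The gap at the tips shrinks by 35 mm per 0.1, the width over the grips by 17 mm per 0.1
- riser: dark wooden display riser, 110 mm (x) by 280 mm (y), 60 mm high, fixed, flat top. Origin on the counter under its centre, -x is its front. The three small cheeses stand in a row along its y, 90 mm apart, 20 mm in front of its middle line, in any order
- cheese_red: small red-waxed cheese, upright round 44 mm across and 34 mm high, 40 to 75 g, standing on the riser. Origin: centre of its underside
- cheese_red_mid (a point): middle of the red cheese, 17 mm above its underside
- cheese_yellow: yellow small cheese of the same size on the riser. Stays put
- cheese_white: white small cheese of the same size on the riser. Stays put
- tin: low round brass-coloured tin, 70 mm across, 36 mm high, bystander on the counter in front of the robot; origin at the centre of its underside
- wedge: large yellow cheese wedge, 120 mm long, 55 mm high, bystander on the left; origin at the underside of its point
- knife: cheese knife with wooden handle, 260 mm long, bystander lying on the right; origin where handle and blade meet
- tong_rest: blue ceramic rest under the tongs, fixed, origin on the counter about under the tongs' origin: two bars across the tongs, 22 mm high (32 mm at their ends), 55 mm or more behind and 44 mm or more ahead of it, joined by a spine 22 mm wide, 4 mm high; else free space beside the grips down to the counter. The tongs just lie on it: lift straight up
Things that resemble listed ones, but are neither listed nor needed, are in the scene too. What is shaped like the dish_top but turquoise is not meant.

How it is judged (in metres and radians):
On the way, in this order (a step that is already met when the one before it is completed fails the run):
1. the top dish stands upright in the middle of the scale's platter (within 35 mm), let go and at rest (horizontal distance between dish_top and scale_platter below 0.035 m and z of dish_top in the frame of scale_platter below 0.004 m and angle between dish_top's own z axis and vertical below 0.08 rad and linear speed of dish_top below 0.02 m/s and contact force between each of the arm, the fingers and dish_top below 0.05 N), for 0.2 s.
2. the tongs are gripped and lifted at least 25 mm, with the red cheese still standing on the riser (contact force between the fingers and tongs above 0.5 N and height (world z) of tongs above 0.056 m and contact force between cheese_red and riser above 0.1 N), for 0.1 s.
3. the red cheese hangs in the tongs, at least 20 mm clear above the riser's top (contact force between tongs and cheese_red above 0.5 N and contact force between the fingers and tongs above 0.5 N and height (world z) of cheese_red_mid above 0.097 m and contact force between cheese_red and riser below 0.02 N), for 0.2 s.
At the end, for the whole second after the job is handed in: Red cheese still, held by the gripped tongs alone (within 20 mm of between the tips), within 25 mm of the dish's axis, underside at least 10 mm above its rim; tongs clear of dish and scale. Dish upright on the platter within 35 mm of its middle, untouched by the robot (all of step 1 and horizontal distance between cheese_red_mid and dish_top below 0.025 m and z of cheese_red_mid in the frame of dish_top above 0.069 m and contact force between tongs and cheese_red above 0.5 N and contact force between the fingers and tongs above 0.5 N and distance between cheese_red_mid and tongs_tips below 0.02 m and contact force between each of the arm, the fingers and cheese_red below 0.05 N and contact force between each of cheese_red, tongs and dish_top below 0.02 N and contact force between each of cheese_red, tongs and scale below 0.02 N and linear speed of cheese_red below 0.03 m/s); the arm keeps its last pose, push and grip.
It fails at once if the gripper or arm touches the red cheese (contact force between any of the fingers, the arm and cheese_red above 0.3 N).
It fails at once if another small cheese is moved more than 15 mm or tipped (distance of any of cheese_yellow, cheese_white from where it was at the start of the episode above 0.015 m or angle between any of cheese_yellow, cheese_white's own z axis and vertical above 0.5 rad).
It fails at once if one of the two other dishes is moved more than 15 mm (distance of any of dish_mid, dish_low from where it was at the start of the episode above 0.015 m).
It fails at once if the tin, the wedge or the knife is moved more than 25 mm (distance of any of tin, wedge, knife from where it was at the start of the episode above 0.025 m).
It also fails if it takes over 67 s, if anything falls off the work surface, if the arm or the gripper's body presses on something with over 40 N, if the wrist force passes 120 N, or if a joint passes its speed limit or range.

ROBOT

A 6-joint arm with a two-finger parallel gripper is mounted at the origin on the work surface. World frame = base frame: x ahead of the robot, y to its left, z up, the work surface at z = 0. Lengths are in mm, angles in rad, forces in N, time in s.
With the tool pointing down it reaches from about 350 to 1000 mm from the base axis. Payload 7.1 kg.
Tool frame: the origin (TCP) lies between the finger pads; the fingertips stand 22 mm ahead of it and the grasp point (between the pads) lies 3 mm ahead of it (bot.nose_length is the distance from the TCP to the fingertips, in mm); z points along the fingers, y is the line along which they close (so a half turn about z gives the same grasp; the last joint's range is limited). The gripper opens to 85 mm and grips with 20 to 120 N. Pads are 22 mm wide; open, the fingers measure 114 mm over their backs; the gripper's body (76 mm by 85 mm) begins 54 mm behind the grasp point. The pads swing forward as they close: fully open they stand 13 mm farther back than shut.
Start: joints at [1.179, 0.423, 1.63, -0, 1.089, -0.019], TCP at [227.608, 582.065, 222.219] pointing down, gripper open.
Joint ranges: [-3, 3], [-0.9, 2.11], [0.09, 2.58], [-1.31, 4.45], [0.11, 2.69], [-2.54, 2.54]. Speed limits (rad/s): [2.39, 2.39, 3.01, 3.14, 3.14, 3.14].

INTERFACE

Orientations are given as a unit quaternion [w, x, y, z].
In Python, from workcell import bot gives the robot as it stands.
- The arm moves only by the tool arm_command, never from a script. Its argument "moves" is a list of rows, each an object of numbers: "tx", "ty", "tz": the shift along the world's x, y, z in cm; "wx", "wy", "wz": the turn, a rotation vector about the world's x, y, z in rad; "fingers": the finger opening in cm, from 0 to 8.54. In form: [{"tx": .., "ty": .., "tz": .., "wx": .., "wy": .., "wz": .., "fingers": ..}, ...]. A call has 1 to 20 rows; each row is the pose to reach, as a shift and turn from the pose commanded when the call began; what a row does not reach only later rows make up. A row lasts 1/12 s, in which the tool goes at most 41.7 mm and 7.16 degrees, less where a joint would pass 70% of its speed; a pose out of reach is approached as far as the arm can. A call with a gripper value outside its range is refused whole. The fingers move at their own pace and stop on an object; "force" is the grip in N (left out, the last holds). Time passes only in rows, so rows that repeat a pose let the fingers close. It gives the time, the measured TCP pose, the force, the opening and the grip force at its end, in the units of the state.
- bot.sense(): the state, without advancing time (a new reading comes with each control period).
- bot.camera(name): name is "scene" or "top" or "wrist"; returns the picture (420x560x3 uint8, blue, green, red); there is no depth.
- bot.camera_info(name): a dict with "intrinsics" (3x3 intrinsics, pixels), "extrinsics" (4x4, takes a point from camera to world coordinates); the wrist camera has in their place "tool_from_camera" (4x4, takes a point from camera to tool coordinates, whose origin is the TCP and whose axes are the flange's). Camera axes: x right, y down, z forward; pixel columns grow to the right and rows downward; lengths in mm; the calibration is good to about 2 mm. A picture is of the moment at which its call begins: read the wrist's pose just before it. camera_info takes no time and is no camera call.
- bot.job_done(): hands the job in; it is judged then, once.
The state is a dict: "time": time; "joint_pos": joint angles; "joint_velocities": joint speeds; "tau": joint torques, N m; "ee_pos": TCP position; "tool_rot": TCP orientation; "force": force on the tool from outside, world axes, zero at the start; "wrist_torque": the same for the moment, N m; "opening": finger opening in mm; "grasp_force": force on a finger pad.
Only numpy, scipy, OpenCV 4.12 (cv2) and the standard library are available. Lean on these libraries where they do the work, as an engineer would, in place of code of your own. Each camera call takes 0.05 s, during which the arm holds its last target. There are 200 camera calls.

## Working session

There is one attempt and no reset: what is moved stays moved. The work goes in short steps, Python scripts to look and compute and a tool call to move; the robot and the scene stay as the last step left them, time stands still between calls to the robot, and variables do not carry over. Pictures are saved under pics/ and viewed, at most 10 in all, crops included, and the job is handed in when it is done.

Besides the shell and the picture viewer there is one more tool, called after ">>>" as name(argument=value, ...) on one line, values as JSON. arm_command: Moves the arm, as the interface text tells. Its arguments: {"type":"object","properties":{"moves":{"type":"array"},"force":{"type":"number"}},"required":["moves"]}

```bash
mkdir -p pics; ls
python3 - <<'E'
from workcell import bot
import cv2,numpy as np
np.set_printoptions(precision=4,suppress=True)
for n in ("scene","top"):
    i=bot.camera(n); cv2.imwrite(f"pics/{n}0.png",i)
    c=bot.camera_info(n); print(n,c["intrinsics"],c["extrinsics"])
print(bot.camera_info("wrist")); print(bot.sense())
E
```

```text
pics
scene [[384.5468   0.     281.0343]
 [  0.     384.5468 212.1938]
 [  0.       0.       1.    ]] [[  -0.748     0.5506   -0.3706  948.1855]
 [   0.6637    0.6215   -0.4162  440.0141]
 [   0.0012   -0.5573   -0.8303 1041.1637]
 [   0.        0.        0.        1.    ]]
top [[509.5232   0.     284.9366]
 [  0.     509.5232 205.8001]
 [  0.       0.       1.    ]] [[  -0.0022   -0.9857    0.1684  226.9247]
 [  -1.        0.001    -0.0073  -26.974 ]
 [   0.0071   -0.1684   -0.9857 1763.148 ]
 [   0.        0.        0.        1.    ]]
{'intrinsics': array([[322.143 ,   0.    , 279.3292],
       [  0.    , 322.143 , 211.7272],
       [  0.    ,   0.    ,   1.    ]]), 'tool_from_camera': array([[   0.0003,   -0.9655,   -0.2604,   65.8567],
       [   1.    ,    0.0004,   -0.0001,    0.6159],
       [   0.0002,   -0.2604,    0.9655, -152.4838],
       [   0.    ,    0.    ,    0.    ,    1.    ]])}
{'time': 0.1, 'joint_pos': array([ 1.179 ,  0.4238,  1.6306, -0.    ,  1.0886, -0.019 ]), 'joint_velocities': array([-0.0001, -0.0029, -0.0038,  0.0002, -0.0005, -0.0013]), 'tau': array([ -0.0006, -55.8423, -28.244 ,  -0.0001,   0.003 ,   0.    ]), 'ee_pos': array([227.4377, 581.6293, 221.5257]), 'tool_rot': array([-0.0001,  0.1853,  0.9827, -0.0007]), 'force': array([-0.4796, -0.8176, -0.0687]), 'wrist_torque': array([ 0.0688,  0.0189, -0.0064]), 'grasp_force': 0.0, 'opening': 85.37173818674233}
```

View pics/scene0.png

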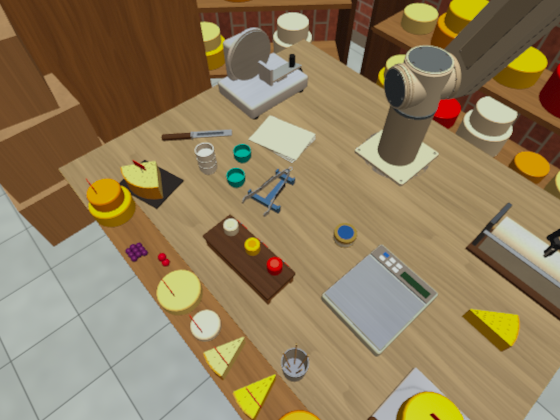

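View pics/top0.png

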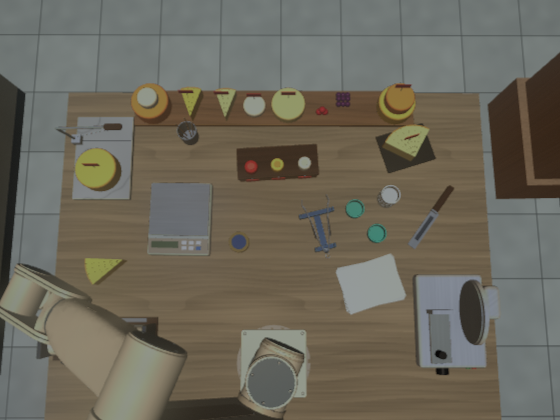

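Top view: candidates for the dish are the white stack (390,195), turquoise dishes (355,209) and (376,233), and a steel pot (188,132). The stack is the one meant. The red cheese candidates are on the riser at (251,167) and the berries at (322,111); the riser one is meant. The tongs are at (320,230) and the scale at (181,218). Next, one close crop and measurements.

```bash
cat > h.py <<'E'
import numpy as np,cv2
from workcell import bot
from scipy.spatial.transform import Rotation as R
np.set_printoptions(precision=1,suppress=True)
def cam(n,s=None):
    c=bot.camera_info(n)
    if n!="wrist": return c["intrinsics"],c["extrinsics"]
    T=np.eye(4);q=s["tool_rot"];T[:3,:3]=R.from_quat([q[1],q[2],q[3],q[0]]).as_matrix();T[:3,3]=s["ee_pos"]
    return c["intrinsics"],T@c["tool_from_camera"]
def ray(uv,z,KE):
    K,E=KE;d=E[:3,:3]@np.linalg.solve(K,[uv[0],uv[1],1.]);o=E[:3,3]
    return (o+d*(z-o[2])/d[2])[:2]
def proj(p,KE):
    K,E=KE;c=K@(E[:3,:3].T@(np.array(p,float)-E[:3,3]));return c[:2]/c[2]
def blobs(img,lo,hi,amin=20):
    m=cv2.inRange(cv2.cvtColor(img,cv2.COLOR_BGR2HSV),lo,hi)
    n,l,st,ce=cv2.connectedComponentsWithStats(m)
    return [(ce[i],st[i]) for i in range(1,n) if st[i][4]>=amin],m
E
python3 - <<'E'
from h import *
t=cv2.imread("pics/top0.png");s=cv2.imread("pics/scene0.png")
a=cv2.resize(t[170:270,285:415],None,fx=6,fy=6,interpolation=cv2.INTER_CUBIC)[:,:780]
b=cv2.resize(s[130:225,180:310],None,fx=6,fy=6,interpolation=cv2.INTER_CUBIC)
cv2.imwrite("pics/a.png",a[:600]);cv2.imwrite("pics/b.png",b)
K=cam("top");S=cam("scene")
for n,uv,z in [("red",(251,166.5),94),("yel",(277,165),94),("white",(304,163),94),("stack",(390.5,195),102),("pl00",(153,184),62),("pl10",(211,184),62),("pl11",(211,238),62),("pl01",(149,238),62),("tin",(239,242),36),("riser1",(237,150),60),("r2",(317,146),60),("r3",(319,178),60),("r4",(237,181),60),("turq1",(355,209),42),("turq2",(376,233),42),("wedge",(124,263),55),("wed2",(84,258),55)]: print(n,ray(uv,z,K))
for n,uv,z in [("red",(275,264),94),("yel",(252,243),94),("white",(231,226),94),("stack",(205,149),102)]: print("S",n,ray(uv,z,S))
for n,lo,hi in [("red",(0,180,80),(8,255,255)),("blue",(100,80,30),(125,255,255)),]:
    for nm,im,C in (("top",t,K),("scene",s,S)):
        for c,st in blobs(im,lo,hi,25)[0]: print(n,nm,c,st,ray(c,85 if n=="red" else 22,C))
E
```

```text
red [646.4  74.5]
yel [651.6 -13. ]
white [ 658.5 -104. ]
stack [ 546.8 -390.4]
pl00 [593.3 409.5]
pl10 [593.2 212.2]
pl11 [408.5 208.1]
pl01 [408.8 415.3]
tin [397.5 116.4]
riser1 [713.6 125.4]
r2 [ 727.8 -151.1]
r3 [ 614.4 -156.5]
r4 [604. 124.]
turq1 [ 509.6 -279.9]
turq2 [ 426.8 -349.2]
wedge [326.1 496.6]
wed2 [342.9 630.5]
S red [650.4  81.3]
S yel [655.9 -10.9]
S white [665.8 -94.8]
S stack [ 550.1 -385.6]
red scene [557.8  70.7] [556  64   4  16  49] [-753.8  184.1]
red scene [554.7 106.8] [546  94  14  24 153] [-540.9  278.8]
red scene [447.5 111.5] [433  98  29  31 565] [-224.3   32.2]
red scene [137.9 164.1] [133 160  11   9  31] [ 745.9 -490.9]
red scene [274.3 265.5] [266 256  17  20 265] [651.9  79.9]
blue top [320.1 230.1] [315 216  11  29 133] [ 439.5 -160.8]
blue top [238.4 241.4] [233 235  12  14 131] [400.9 119.6]
blue scene [269.8 192.8] [252 174  34  32 222] [ 469.8 -153.2]
blue scene [290.4 180.1] [287 177   7   7  30] [ 382.8 -147.8]
blue scene [275.6 207.7] [272 204   8   8  44] [494.7 -95.5]
blue scene [345.3 231.9] [338 226  16  13 164] [393.3 115.4]
```

View pics/a.png

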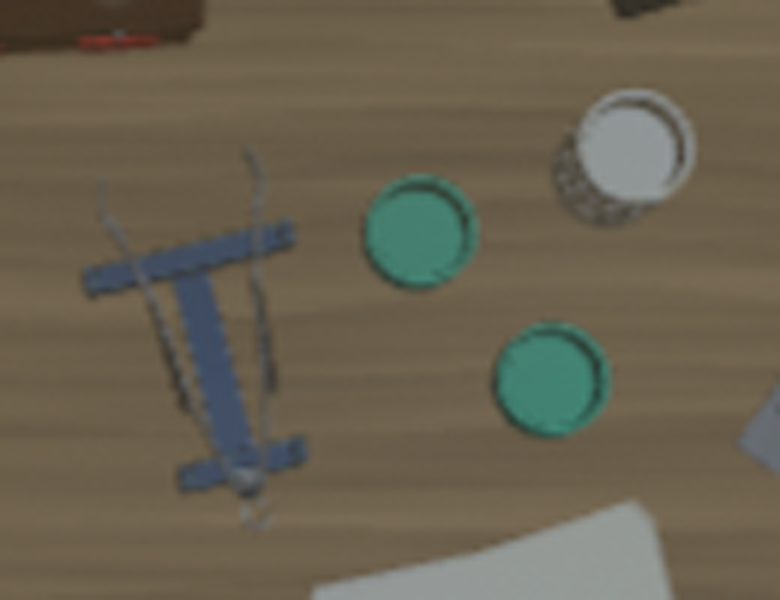

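View pics/b.png

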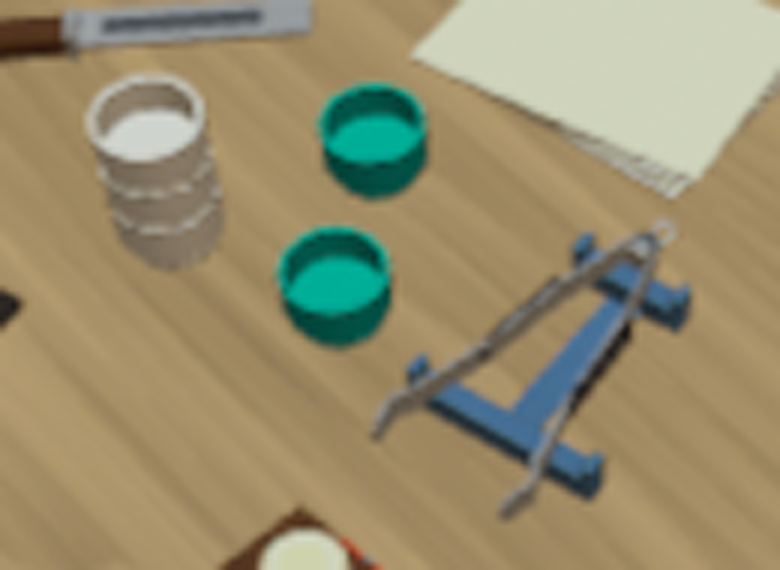

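The dish choice is confirmed: the white stack of three (crop a (635,147), crop b (146,119)), with turquoise ones beside it. The tongs lie on the blue rest with the hinge toward the robot (crop a (246,478)) and the tips toward the riser. Moving above the stack.

>>> arm_command(moves=[{"tx": 32,"ty": -97,"wz": -1.8},{"tx": 32,"ty": -97,"wz": -1.8},{"tx": 32,"ty": -97,"wz": -1.8},{"tx": 32,"ty": -97,"wz": -1.8},{"tx": 32,"ty": -97,"wz": -1.8},{"tx": 32,"ty": -97,"wz": -1.8},{"tx": 32,"ty": -97,"wz": -1.8},{"tx": 32,"ty": -97,"wz": -1.8},{"tx": 32,"ty": -97,"wz": -1.8},{"tx": 32,"ty": -97,"wz": -1.8},{"tx": 32,"ty": -97,"wz": -1.8},{"tx": 32,"ty": -97,"wz": -1.8},{"tx": 32,"ty": -97,"wz": -1.8},{"tx": 32,"ty": -97,"wz": -1.8},{"tx": 32,"ty": -97,"wz": -1.8},{"tx": 32,"ty": -97,"wz": -1.8},{"tx": 32,"ty": -97,"wz": -1.8},{"tx": 32,"ty": -97,"wz": -1.8},{"tx": 32,"ty": -97,"wz": -1.8},{"tx": 32,"ty": -97,"wz": -1.8}])

```text
$.moves[0]: bad value
```

>>> arm_command(moves=[{"tx": 32,"ty": -97,"tz": 0,"wx": 0,"wy": 0,"wz": -1.8,"fingers": 8.5},{"tx": 32,"ty": -97,"tz": 0,"wx": 0,"wy": 0,"wz": -1.8,"fingers": 8.5},{"tx": 32,"ty": -97,"tz": 0,"wx": 0,"wy": 0,"wz": -1.8,"fingers": 8.5},{"tx": 32,"ty": -97,"tz": 0,"wx": 0,"wy": 0,"wz": -1.8,"fingers": 8.5},{"tx": 32,"ty": -97,"tz": 0,"wx": 0,"wy": 0,"wz": -1.8,"fingers": 8.5},{"tx": 32,"ty": -97,"tz": 0,"wx": 0,"wy": 0,"wz": -1.8,"fingers": 8.5},{"tx": 32,"ty": -97,"tz": 0,"wx": 0,"wy": 0,"wz": -1.8,"fingers": 8.5},{"tx": 32,"ty": -97,"tz": 0,"wx": 0,"wy": 0,"wz": -1.8,"fingers": 8.5},{"tx": 32,"ty": -97,"tz": 0,"wx": 0,"wy": 0,"wz": -1.8,"fingers": 8.5},{"tx": 32,"ty": -97,"tz": 0,"wx": 0,"wy": 0,"wz": -1.8,"fingers": 8.5},{"tx": 32,"ty": -97,"tz": 0,"wx": 0,"wy": 0,"wz": -1.8,"fingers": 8.5},{"tx": 32,"ty": -97,"tz": 0,"wx": 0,"wy": 0,"wz": -1.8,"fingers": 8.5},{"tx": 32,"ty": -97,"tz": 0,"wx": 0,"wy": 0,"wz": -1.8,"fingers": 8.5},{"tx": 32,"ty": -97,"tz": 0,"wx": 0,"wy": 0,"wz": -1.8,"fingers": 8.5},{"tx": 32,"ty": -97,"tz": 0,"wx": 0,"wy": 0,"wz": -1.8,"fingers": 8.5},{"tx": 32,"ty": -97,"tz": 0,"wx": 0,"wy": 0,"wz": -1.8,"fingers": 8.5},{"tx": 32,"ty": -97,"tz": 0,"wx": 0,"wy": 0,"wz": -1.8,"fingers": 8.5},{"tx": 32,"ty": -97,"tz": 0,"wx": 0,"wy": 0,"wz": -1.8,"fingers": 8.5},{"tx": 32,"ty": -97,"tz": 0,"wx": 0,"wy": 0,"wz": -1.8,"fingers": 8.5},{"tx": 32,"ty": -97,"tz": 0,"wx": 0,"wy": 0,"wz": -1.8,"fingers": 8.5}])

```text
time: 1.77
ee_pos: [488.6, -211.5, 222.0]
tool_rot: [-0.0, 0.885, 0.465, -0.0]
force: [0.2, 0.9, 0.5]
opening: 85.3
grasp_force: 0.0
```

>>> arm_command(moves=[{"tx": 6,"ty": -17.6,"tz": -1,"wx": 0,"wy": 0,"wz": 0,"fingers": 8.5},{"tx": 6,"ty": -17.6,"tz": -1,"wx": 0,"wy": 0,"wz": 0,"fingers": 8.5},{"tx": 6,"ty": -17.6,"tz": -1,"wx": 0,"wy": 0,"wz": 0,"fingers": 8.5},{"tx": 6,"ty": -17.6,"tz": -1,"wx": 0,"wy": 0,"wz": 0,"fingers": 8.5},{"tx": 6,"ty": -17.6,"tz": -1,"wx": 0,"wy": 0,"wz": 0,"fingers": 8.5},{"tx": 6,"ty": -17.6,"tz": -1,"wx": 0,"wy": 0,"wz": 0,"fingers": 8.5},{"tx": 6,"ty": -17.6,"tz": -1,"wx": 0,"wy": 0,"wz": 0,"fingers": 8.5},{"tx": 6,"ty": -17.6,"tz": -1,"wx": 0,"wy": 0,"wz": 0,"fingers": 8.5}])

```text
time: 2.43
ee_pos: [548.0, -384.3, 211.5]
tool_rot: [-0.001, 0.885, 0.466, -0.0]
force: [0.7, -0.8, -0.7]
opening: 84.9
grasp_force: 0.0
```

Run:
```python
from h import *
s=bot.sense();i=bot.camera("wrist");cv2.imwrite("pics/w1.png",i)
C=cam("wrist",s);print(s["ee_pos"],s["tool_rot"])
for p in [(549,-388,102)]: print(proj(p,C))
c,m=blobs(i,(0,0,110),(180,60,255),2000)
for ce,st in c: print(ce,st)
g=cv2.inRange(cv2.cvtColor(i,cv2.COLOR_BGR2HSV),(0,0,110),(180,60,255))
for k in cv2.findContours(g,cv2.RETR_EXTERNAL,cv2.CHAIN_APPROX_NONE)[0]:
    if cv2.contourArea(k)>1500: print(cv2.fitEllipse(k))
```

```text
[ 548.  -384.3  211.5] [-0.   0.9  0.5 -0. ]
[283.3 209.7]
[287.4 203.3] [ 250  163   76   83 4205]
[ 53.5 261. ] [    0   181   145   144 12892]
((272.1317138671875, 319.6786193847656), (22.81637191772461, 169.82083129882812), 92.0182876586914)
((52.93232345581055, 260.85845947265625), (118.61285400390625, 158.21522521972656), 128.62289428710938)
((287.4898681640625, 205.23843383789062), (73.85230255126953, 81.34262084960938), 175.39224243164062)
```

View pics/w1.png

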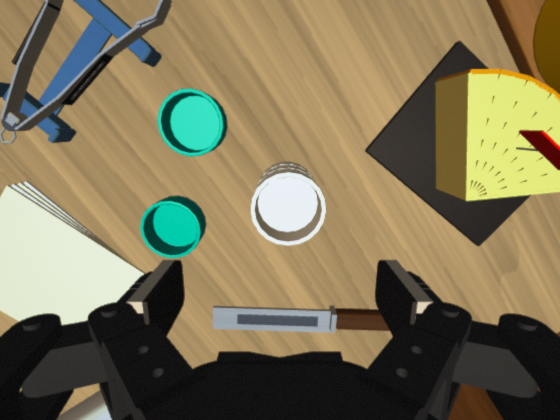

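The wrist view shows the white stack with its rim centre at (288,208), and the knife, wedge and turquoise dishes clear of the fingers. This gives the stack at about (552,-390).

>>> arm_command(moves=[{"tx": 0.4,"ty": -0.5,"tz": -7.5,"wx": 0,"wy": 0,"wz": 0,"fingers": 8.5},{"tx": 0.4,"ty": -0.5,"tz": -7.5,"wx": 0,"wy": 0,"wz": 0,"fingers": 8.5},{"tx": 0.4,"ty": -0.5,"tz": -7.5,"wx": 0,"wy": 0,"wz": 0,"fingers": 8.5},{"tx": 0.4,"ty": -0.5,"tz": -7.5,"wx": 0,"wy": 0,"wz": 0,"fingers": 8.5},{"tx": 0.4,"ty": -0.5,"tz": -7.5,"wx": 0,"wy": 0,"wz": 0,"fingers": 8.5}])

```text
time: 2.9
ee_pos: [553.4, -390.0, 139.0]
tool_rot: [0.001, 0.885, 0.466, 0.0]
force: [0.4, 0.6, -0.1]
opening: 85.1
grasp_force: 0.0
```

Run:
```python
from h import *
s=bot.sense();i=bot.camera("wrist");cv2.imwrite("pics/w2.png",i)
C=cam("wrist",s);print(s["ee_pos"],bot.sense()["ee_pos"])
g=cv2.inRange(cv2.cvtColor(i,cv2.COLOR_BGR2HSV),(0,0,190),(180,50,255))
n,l,st,ce=cv2.connectedComponentsWithStats(g)
for k in cv2.findContours(g,cv2.RETR_EXTERNAL,cv2.CHAIN_APPROX_NONE)[0]:
    if cv2.contourArea(k)>1500:
        e=cv2.fitEllipse(cv2.convexHull(k)); print(e,ray(e[0],102,C),cv2.boundingRect(k))
```

```text
[ 553.4 -390.   139. ] [ 553.9 -390.5  139.8]
((121.54011535644531, 314.2391052246094), (11.345104217529297, 30.494863510131836), 0.0) [ 435.4 -376.2] (0, 242, 103, 94)
((277.8232116699219, 234.76593017578125), (96.43128204345703, 101.95889282226562), 91.36766052246094) [ 552.7 -389.1] (227, 187, 103, 97)
```

>>> arm_command(moves=[{"tx": -0.1,"ty": 0.1,"tz": -2.2,"wx": 0,"wy": 0,"wz": 0,"fingers": 8.5},{"tx": -0.1,"ty": 0.1,"tz": -4.1,"wx": 0,"wy": 0,"wz": 0,"fingers": 8.5},{"tx": -0.1,"ty": 0.1,"tz": -4.1,"wx": 0,"wy": 0,"wz": 0,"fingers": 8.5},{"tx": -0.1,"ty": 0.1,"tz": -4.1,"wx": 0,"wy": 0,"wz": 0,"fingers": 5.5},{"tx": -0.1,"ty": 0.1,"tz": -4.1,"wx": 0,"wy": 0,"wz": 0,"fingers": 5.5},{"tx": -0.1,"ty": 0.1,"tz": -4.1,"wx": 0,"wy": 0,"wz": 0,"fingers": 5.5},{"tx": -0.1,"ty": 0.1,"tz": -4.1,"wx": 0,"wy": 0,"wz": 0,"fingers": 5.5},{"tx": -0.1,"ty": 0.1,"tz": -4.1,"wx": 0,"wy": 0,"wz": 0,"fingers": 5.5},{"tx": -0.1,"ty": 0.1,"tz": -4.1,"wx": 0,"wy": 0,"wz": 0,"fingers": 5.5}], force=35)

```text
time: 3.7
ee_pos: [552.0, -389.5, 96.9]
tool_rot: [0.0, 0.885, 0.466, 0.0]
force: [0.2, -1.0, -0.0]
opening: 55.0
grasp_force: 0.0
```

Run:
```python
from h import *
s=bot.sense();i=bot.camera("wrist");j=bot.camera("scene")
o=np.hstack([cv2.resize(i,(400,300)),cv2.resize(j[110:200,160:280],(400,300),interpolation=cv2.INTER_CUBIC)])
cv2.imwrite("pics/w3.png",o);print(s)
```

```text
{'time': 3.7, 'joint_pos': array([-0.6,  0.6,  1.6,  0. ,  0.9, -0. ]), 'joint_velocities': array([-0.,  0.,  0., -0., -0., -0.]), 'tau': array([  0. , -64.6, -24.3,   0. ,  -0. ,   0. ]), 'ee_pos': array([ 552. , -389.5,   96.9]), 'tool_rot': array([0. , 0.9, 0.5, 0. ]), 'force': array([ 0.2, -1. , -0. ]), 'wrist_torque': array([-0.,  0.,  0.]), 'grasp_force': 0.0, 'opening': 54.95099983723053}
```

View pics/w3.png

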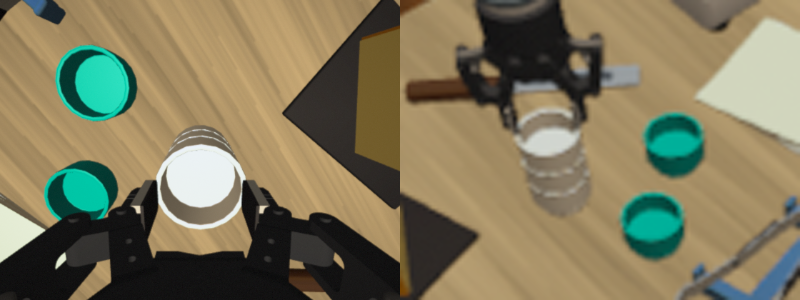

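Run:
```python
from h import *
s=bot.sense();i=bot.camera("wrist");print(s["time"],s["opening"])
cv2.imwrite("pics/w4.png",cv2.resize(i[170:370,150:410],None,fx=3,fy=3,interpolation=cv2.INTER_CUBIC))
C=cam("wrist",s);E=C[1]
q=s["tool_rot"];Rm=R.from_quat([q[1],q[2],q[3],q[0]]).as_matrix()
for p in [(0,27.5,3),(0,32,3),(0,27.5,22),(0,32,22),(11,27.5,22),(-11,27.5,22),(0,-27.5,22),(0,-32,5)]: print(p,(proj(s["ee_pos"]+Rm@np.array(p),C)-[150,170])*3)
```

```text
3.8 55.07226995279422
(0, 27.5, 3) [548.6 260.6]
(0, 32, 3) [574.6 260.6]
(0, 27.5, 22) [532.6 221.6]
(0, 32, 22) [556.  221.6]
(11, 27.5, 22) [534.9 166.9]
(-11, 27.5, 22) [530.4 274.6]
(0, -27.5, 22) [246.3 221.6]
(0, -32, 5) [206.9 256.1]
```

View pics/w4.png

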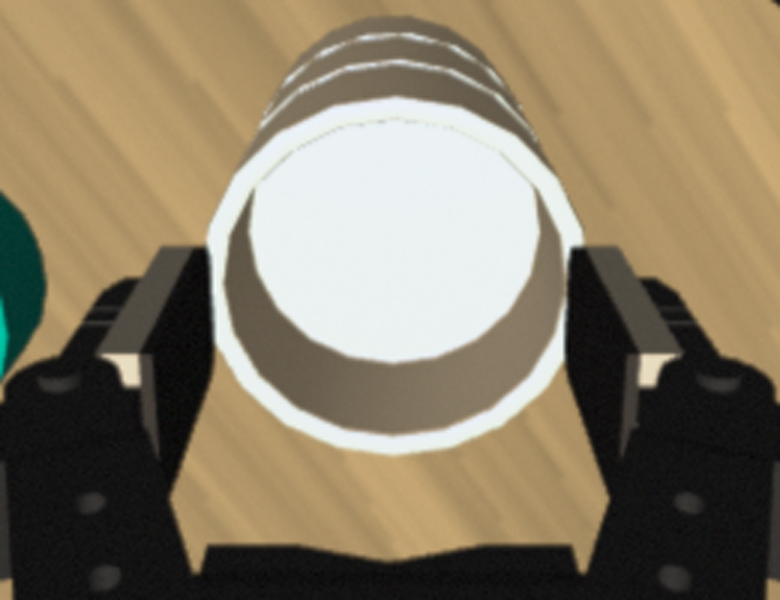

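Run:
```python
from h import *
print(bot.nose_length,[a for a in dir(bot) if a[0]!='_'])
s=bot.sense(); print(s["joint_pos"].round(4))
```

```text
22.0 ['Unreachable', 'camera', 'camera_info', 'job_done', 'nose_length', 'sense']
[-0.6  0.6  1.6  0.   0.9 -0. ]
```

The fingertips appear still just above the rim: pad ends at crop (210,248) and (572,248) lie in front of the rim. I'll open, go 2 cm lower and retry gently.

>>> arm_command(moves=[{"tx": 0,"ty": 0,"tz": 0,"wx": 0,"wy": 0,"wz": 0,"fingers": 8.5},{"tx": 0,"ty": 0,"tz": 0,"wx": 0,"wy": 0,"wz": 0,"fingers": 8.5},{"tx": 0,"ty": 0,"tz": 0,"wx": 0,"wy": 0,"wz": 0,"fingers": 8.5},{"tx": 0,"ty": 0,"tz": 0,"wx": 0,"wy": 0,"wz": 0,"fingers": 8.5},{"tx": 0,"ty": 0,"tz": -1,"wx": 0,"wy": 0,"wz": 0,"fingers": 8.5},{"tx": 0,"ty": 0,"tz": -2,"wx": 0,"wy": 0,"wz": 0,"fingers": 8.5},{"tx": 0,"ty": 0,"tz": -2,"wx": 0,"wy": 0,"wz": 0,"fingers": 8.5},{"tx": 0,"ty": 0,"tz": -2,"wx": 0,"wy": 0,"wz": 0,"fingers": 6},{"tx": 0,"ty": 0,"tz": -2,"wx": 0,"wy": 0,"wz": 0,"fingers": 6},{"tx": 0,"ty": 0,"tz": -2,"wx": 0,"wy": 0,"wz": 0,"fingers": 6},{"tx": 0,"ty": 0,"tz": -2,"wx": 0,"wy": 0,"wz": 0,"fingers": 6},{"tx": 0,"ty": 0,"tz": -2,"wx": 0,"wy": 0,"wz": 0,"fingers": 6}], force=25)

```text
time: 4.85
ee_pos: [551.6, -389.3, 76.3]
tool_rot: [-0.0, 0.885, 0.466, -0.0]
force: [0.5, -0.5, -0.6]
opening: 63.2
grasp_force: 27.7
```

Run:
```python
from h import *
s=bot.sense();i=bot.camera("wrist");j=bot.camera("scene");print(s["time"],s["opening"],s["ee_pos"])
o=np.hstack([cv2.resize(i[170:370,150:410],(520,400),interpolation=cv2.INTER_CUBIC),cv2.resize(j[125:195,170:219],(280,400),interpolation=cv2.INTER_CUBIC)])
cv2.imwrite("pics/w5.png",o)
```

```text
4.85 63.243396265498504 [ 551.6 -389.3   76.3]
```

View pics/w5.png

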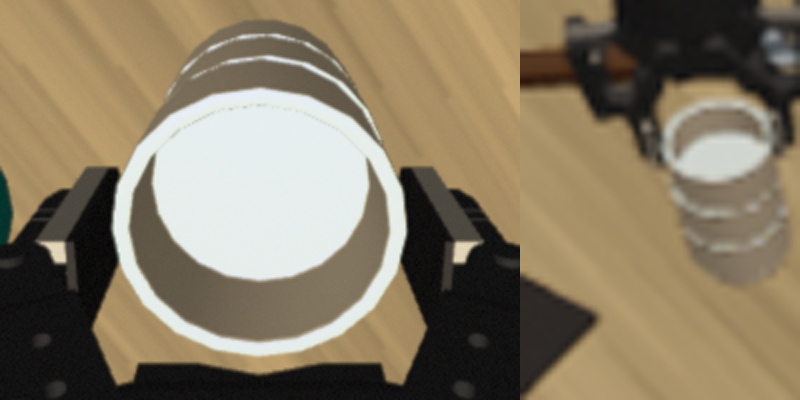

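Contact now, at 63.2 mm and 28 N, but shallow: the tips reach only a little below the rim. I'll regrip 1.4 cm lower, then lift.

>>> arm_command(moves=[{"tx": 0,"ty": 0,"tz": 0,"wx": 0,"wy": 0,"wz": 0,"fingers": 8},{"tx": 0,"ty": 0,"tz": 0,"wx": 0,"wy": 0,"wz": 0,"fingers": 8},{"tx": 0,"ty": 0,"tz": 0,"wx": 0,"wy": 0,"wz": 0,"fingers": 8},{"tx": 0,"ty": 0,"tz": -0.7,"wx": 0,"wy": 0,"wz": 0,"fingers": 8},{"tx": 0,"ty": 0,"tz": -1.4,"wx": 0,"wy": 0,"wz": 0,"fingers": 8},{"tx": 0,"ty": 0,"tz": -1.4,"wx": 0,"wy": 0,"wz": 0,"fingers": 8},{"tx": 0,"ty": 0,"tz": -1.4,"wx": 0,"wy": 0,"wz": 0,"fingers": 5.5},{"tx": 0,"ty": 0,"tz": -1.4,"wx": 0,"wy": 0,"wz": 0,"fingers": 5.5},{"tx": 0,"ty": 0,"tz": -1.4,"wx": 0,"wy": 0,"wz": 0,"fingers": 5.5},{"tx": 0,"ty": 0,"tz": -1.4,"wx": 0,"wy": 0,"wz": 0,"fingers": 5.5},{"tx": 0,"ty": 0,"tz": -1.4,"wx": 0,"wy": 0,"wz": 0,"fingers": 5.5},{"tx": 0,"ty": 0,"tz": -1.4,"wx": 0,"wy": 0,"wz": 0,"fingers": 5.5}], force=40)

```text
time: 5.95
ee_pos: [551.6, -389.2, 62.2]
tool_rot: [-0.0, 0.885, 0.466, -0.0]
force: [0.5, -0.5, -1.2]
opening: 63.5
grasp_force: 44.0
```

Run:
```python
from h import *
t=cv2.imread("pics/top0.png");K=cam("top")
# platter outline: steel grey block in top image
for lo,hi in [((90,5,60),(130,80,255))]:
    for c,st in blobs(t,lo,hi,600)[0]: print(c,st,ray(c,62,K))
print(proj((500,312,62),K))
```

```text
[105.7 152.5] [  71  118   61   80 2428] [704.3 576.5]
[178.8 209.4] [ 149  183   60   55 2969] [505.7 319.1]
[ 35.9 245.6] [  11  215   47   56 1025] [384.1 790.3]
[445.6 322.6] [ 418  277   68   89 4003] [ 129.8 -563.6]
[509.8 346.7] [496 307  29  81 678] [  53.2 -768.2]
[ 14.4 382.3] [   0  331   39   89 1938] [-52.2 823.6]
[180.8 211. ]
```

>>> arm_command(moves=[{"tx": 0,"ty": 0,"tz": 1,"wx": 0,"wy": 0,"wz": 0,"fingers": 5.5},{"tx": 0,"ty": 0,"tz": 2,"wx": 0,"wy": 0,"wz": 0,"fingers": 5.5},{"tx": 0,"ty": 0,"tz": 4,"wx": 0,"wy": 0,"wz": 0,"fingers": 5.5},{"tx": 0,"ty": 0,"tz": 6,"wx": 0,"wy": 0,"wz": 0,"fingers": 5.5},{"tx": 0,"ty": 0,"tz": 9,"wx": 0,"wy": 0,"wz": 0,"fingers": 5.5},{"tx": 0,"ty": 0,"tz": 12,"wx": 0,"wy": 0,"wz": 0,"fingers": 5.5},{"tx": 0,"ty": 0,"tz": 13,"wx": 0,"wy": 0,"wz": 0,"fingers": 5.5},{"tx": 0,"ty": 0,"tz": 13,"wx": 0,"wy": 0,"wz": 0,"fingers": 5.5}])

```text
time: 6.62
ee_pos: [553.6, -390.7, 196.9]
tool_rot: [0.003, 0.885, 0.466, 0.002]
force: [0.1, -0.5, -0.5]
opening: 63.7
grasp_force: 44.6
```

>>> arm_command(moves=[{"tx": -0.1,"ty": 2,"tz": 0,"wx": 0,"wy": 0,"wz": 0.03,"fingers": 5.5},{"tx": -0.4,"ty": 5,"tz": 0,"wx": 0,"wy": 0,"wz": 0.08,"fingers": 5.5},{"tx": -0.7,"ty": 9,"tz": 0,"wx": 0,"wy": 0,"wz": 0.15,"fingers": 5.5},{"tx": -1,"ty": 13,"tz": 0,"wx": 0,"wy": 0,"wz": 0.22,"fingers": 5.5},{"tx": -1.3,"ty": 17,"tz": 0,"wx": 0,"wy": 0,"wz": 0.3,"fingers": 5.5},{"tx": -1.6,"ty": 21,"tz": 0,"wx": 0,"wy": 0,"wz": 0.37,"fingers": 5.5},{"tx": -1.8,"ty": 25,"tz": 0,"wx": 0,"wy": 0,"wz": 0.44,"fingers": 5.5},{"tx": -2.1,"ty": 29,"tz": 0,"wx": 0,"wy": 0,"wz": 0.51,"fingers": 5.5},{"tx": -2.4,"ty": 33,"tz": 0,"wx": 0,"wy": 0,"wz": 0.58,"fingers": 5.5},{"tx": -2.7,"ty": 37,"tz": 0,"wx": 0,"wy": 0,"wz": 0.65,"fingers": 5.5},{"tx": -3,"ty": 41,"tz": 0,"wx": 0,"wy": 0,"wz": 0.72,"fingers": 5.5},{"tx": -3.3,"ty": 45,"tz": 0,"wx": 0,"wy": 0,"wz": 0.79,"fingers": 5.5},{"tx": -3.6,"ty": 49,"tz": 0,"wx": 0,"wy": 0,"wz": 0.86,"fingers": 5.5},{"tx": -3.9,"ty": 53,"tz": 0,"wx": 0,"wy": 0,"wz": 0.93,"fingers": 5.5},{"tx": -4.2,"ty": 57,"tz": 0,"wx": 0,"wy": 0,"wz": 1.0,"fingers": 5.5},{"tx": -4.5,"ty": 61,"tz": 0,"wx": 0,"wy": 0,"wz": 1.07,"fingers": 5.5},{"tx": -4.8,"ty": 65,"tz": 0,"wx": 0,"wy": 0,"wz": 1.13,"fingers": 5.5},{"tx": -5,"ty": 68.5,"tz": 0,"wx": 0,"wy": 0,"wz": 1.17,"fingers": 5.5},{"tx": -5.1,"ty": 70.4,"tz": 0,"wx": 0,"wy": 0,"wz": 1.17,"fingers": 5.5},{"tx": -5.1,"ty": 70.4,"tz": 0,"wx": 0,"wy": 0,"wz": 1.17,"fingers": 5.5}])

```text
time: 8.28
ee_pos: [499.5, 318.2, 190.8]
tool_rot: [-0.001, 0.479, 0.878, -0.0]
force: [0.6, 0.3, -0.9]
opening: 63.5
grasp_force: 44.6
```

Run:
```python
from h import *
s=bot.sense();i=bot.camera("wrist");j=bot.camera("top");print(s["ee_pos"],s["opening"],s["grasp_force"])
o=np.hstack([cv2.resize(i,(400,300)),cv2.resize(j[150:270,130:290],(400,300),interpolation=cv2.INTER_CUBIC)])
cv2.imwrite("pics/w6.png",o)
C=cam("wrist",s)
for x in(411,591):
  for y in(214,414): print((x,y),proj((x,y,62),C)*.714)
```

```text
[499.5 318.2 190.8] 63.53539366153512 44.557649640619275
(411, 214) [ 98.6 173.5]
(411, 414) [178.8  31.2]
(591, 214) [213.7 238.5]
(591, 414) [304.6 119.1]
```

View pics/w6.png

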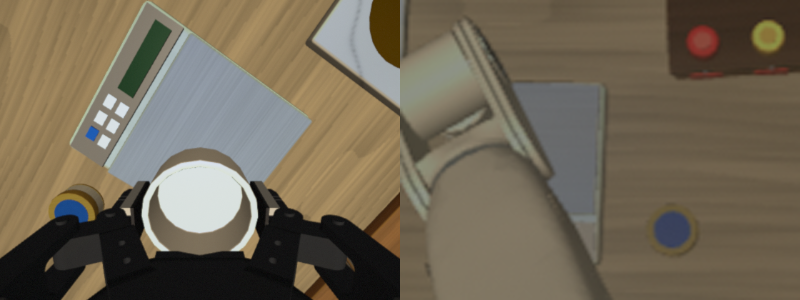

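>>> arm_command(moves=[{"tx": 0.6,"ty": 0.1,"tz": -3,"wx": 0,"wy": 0,"wz": 0,"fingers": 5.5},{"tx": 0.6,"ty": 0.1,"tz": -6,"wx": 0,"wy": 0,"wz": 0,"fingers": 5.5},{"tx": 0.6,"ty": 0.1,"tz": -9,"wx": 0,"wy": 0,"wz": 0,"fingers": 5.5},{"tx": 0.6,"ty": 0.1,"tz": -11,"wx": 0,"wy": 0,"wz": 0,"fingers": 5.5},{"tx": 0.6,"ty": 0.1,"tz": -12,"wx": 0,"wy": 0,"wz": 0,"fingers": 5.5},{"tx": 0.6,"ty": 0.1,"tz": -12.4,"wx": 0,"wy": 0,"wz": 0,"fingers": 5.5},{"tx": 0.6,"ty": 0.1,"tz": -12.4,"wx": 0,"wy": 0,"wz": 0,"fingers": 5.5},{"tx": 0.6,"ty": 0.1,"tz": -12.4,"wx": 0,"wy": 0,"wz": 0,"fingers": 5.5}])

```text
time: 9.05
ee_pos: [507.4, 315.5, 69.1]
tool_rot: [0.0, 0.481, 0.877, 0.0]
force: [0.8, 0.3, -1.5]
opening: 63.4
grasp_force: 44.6
```

Lower in small steps to touch.

>>> arm_command(moves=[{"tx": 0,"ty": 0.2,"tz": -0.2,"wx": 0,"wy": 0,"wz": 0,"fingers": 5.5},{"tx": 0,"ty": 0.2,"tz": -0.4,"wx": 0,"wy": 0,"wz": 0,"fingers": 5.5},{"tx": 0,"ty": 0.2,"tz": -0.4,"wx": 0,"wy": 0,"wz": 0,"fingers": 5.5},{"tx": 0,"ty": 0.2,"tz": -0.4,"wx": 0,"wy": 0,"wz": 0,"fingers": 5.5}])

```text
time: 9.38
ee_pos: [506.8, 317.9, 64.7]
tool_rot: [0.0, 0.481, 0.877, 0.0]
force: [-0.4, -1.2, -1.2]
opening: 64.0
grasp_force: 44.6
```

>>> arm_command(moves=[{"tx": 0,"ty": 0,"tz": -0.1,"wx": 0,"wy": 0,"wz": 0,"fingers": 5.5},{"tx": 0,"ty": 0,"tz": -0.2,"wx": 0,"wy": 0,"wz": 0,"fingers": 5.5},{"tx": 0,"ty": 0,"tz": -0.2,"wx": 0,"wy": 0,"wz": 0,"fingers": 5.5}])

```text
time: 9.63
ee_pos: [507.0, 317.9, 63.8]
tool_rot: [0.0, 0.481, 0.877, 0.0]
force: [-3.3, -0.8, 12.7]
opening: 63.3
grasp_force: 45.6
```

>>> arm_command(moves=[{"tx": 0,"ty": 0,"tz": 0.1,"wx": 0,"wy": 0,"wz": 0,"fingers": 5.5},{"tx": 0,"ty": 0,"tz": 0.1,"wx": 0,"wy": 0,"wz": 0,"fingers": 7},{"tx": 0,"ty": 0,"tz": 0.1,"wx": 0,"wy": 0,"wz": 0,"fingers": 8.5},{"tx": 0,"ty": 0,"tz": 0.1,"wx": 0,"wy": 0,"wz": 0,"fingers": 8.5},{"tx": 0,"ty": 0,"tz": 0.1,"wx": 0,"wy": 0,"wz": 0,"fingers": 8.5},{"tx": 0,"ty": 0,"tz": 0.1,"wx": 0,"wy": 0,"wz": 0,"fingers": 8.5},{"tx": 0,"ty": 0,"tz": 1,"wx": 0,"wy": 0,"wz": 0,"fingers": 8.5},{"tx": 0,"ty": 0,"tz": 3,"wx": 0,"wy": 0,"wz": 0,"fingers": 8.5},{"tx": 0,"ty": 0,"tz": 6,"wx": 0,"wy": 0,"wz": 0,"fingers": 8.5},{"tx": 0,"ty": 0,"tz": 10,"wx": 0,"wy": 0,"wz": 0,"fingers": 8.5},{"tx": 0,"ty": 0,"tz": 13.5,"wx": 0,"wy": 0,"wz": 0,"fingers": 8.5},{"tx": 0,"ty": 0,"tz": 14,"wx": 0,"wy": 0,"wz": 0,"fingers": 8.5},{"tx": 0,"ty": 0,"tz": 14,"wx": 0,"wy": 0,"wz": 0,"fingers": 8.5},{"tx": 0,"ty": 0,"tz": 14,"wx": 0,"wy": 0,"wz": 0,"fingers": 8.5}])

```text
time: 10.8
ee_pos: [506.5, 317.6, 202.5]
tool_rot: [0.0, 0.481, 0.877, 0.0]
force: [0.9, -1.2, 0.6]
opening: 85.0
grasp_force: 0.0
```

Run:
```python
from h import *
s=bot.sense();i=bot.camera("wrist");print(s["ee_pos"],s["opening"])
cv2.imwrite("pics/w7.png",i)
C=cam("wrist",s)
print(proj((507,318,104),C))
g=cv2.inRange(cv2.cvtColor(i,cv2.COLOR_BGR2HSV),(0,0,205),(180,30,255))
for k in cv2.findContours(g,cv2.RETR_EXTERNAL,cv2.CHAIN_APPROX_NONE)[0]:
    if cv2.contourArea(k)>1500:
        e=cv2.fitEllipse(cv2.convexHull(k)); print(e,ray(e[0],104,C),cv2.boundingRect(k))
```

```text
[506.5 317.6 202.5] 84.97855454696287
[279.6 209.8]
((280.1929931640625, 209.4049835205078), (75.00971984863281, 77.79218292236328), 87.55441284179688) [507.3 318.6] (242, 172, 78, 76)
```

View pics/w7.png

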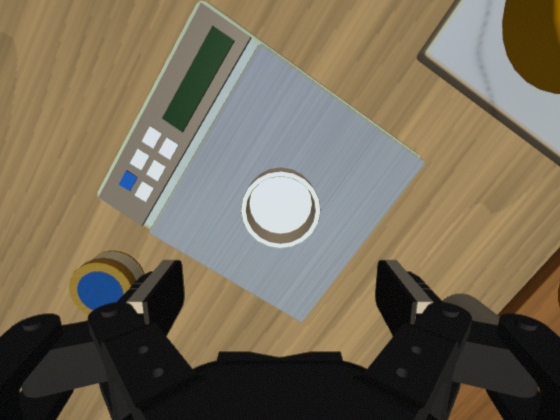

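The dish stands on the platter with its rim at (280,209) and the platter's middle at about (281,195), so it is within ~4 mm at (507,318). It has been let go. My picture views are used up, so I continue numerically. Locating the tongs next.

Run:
```python
from h import *
K=cam("top");S=cam("scene")
f=lambda p,C,o:ray(np.array(p)/6+o-.4,31,C)
A=np.array([285,170.]);B=np.array([180,130.])
for n,a,b in [("pivot",(246,478),(645,243)),("tipL",(102,185),(512,510)),("tipR",(249,150),(378,432)),("gripRend",(272,390),(485,355)),("gripLend",(182,400),(630,325))]:
    print(n,f(a,K,A),f(b,S,B))
t=cv2.imread("pics/top0.png")
for im,C in ((t,K),(cv2.imread("pics/scene0.png"),S)):
    for c,st in blobs(im,(100,80,30),(125,255,255),25)[0]: print(c,st[4],ray(c,22,C))
```

```text
pivot [ 372.7 -177.9] [ 366.9 -182.1]
tipL [541.6 -97.5] [541.3 -93.2]
tipR [ 562.1 -182.6] [ 562.7 -179.3]
gripRend [ 422.8 -193.5] [ 486.4 -181. ]
gripLend [ 417.2 -142.1] [ 412.8 -143.7]
[320.1 230.1] 133 [ 439.5 -160.8]
[238.4 241.4] 131 [400.9 119.6]
[269.8 192.8] 222 [ 469.8 -153.2]
[290.4 180.1] 30 [ 382.8 -147.8]
[275.6 207.7] 44 [494.7 -95.5]
[345.3 231.9] 164 [393.3 115.4]
```

>>> arm_command(moves=[{"tx": -0.3,"ty": -4,"tz": 0,"wx": 0,"wy": 0,"wz": -0.1,"fingers": 8.5},{"tx": -0.6,"ty": -8,"tz": 0,"wx": 0,"wy": 0,"wz": -0.22,"fingers": 8.5},{"tx": -0.9,"ty": -12,"tz": 0,"wx": 0,"wy": 0,"wz": -0.34,"fingers": 8.5},{"tx": -1.2,"ty": -16,"tz": 0,"wx": 0,"wy": 0,"wz": -0.46,"fingers": 8.5},{"tx": -1.6,"ty": -20,"tz": 0,"wx": 0,"wy": 0,"wz": -0.58,"fingers": 8.5},{"tx": -2,"ty": -24,"tz": 0,"wx": 0,"wy": 0,"wz": -0.7,"fingers": 8.5},{"tx": -2.3,"ty": -28,"tz": 0,"wx": 0,"wy": 0,"wz": -0.82,"fingers": 8.5},{"tx": -2.6,"ty": -32,"tz": 0,"wx": 0,"wy": 0,"wz": -0.94,"fingers": 8.5},{"tx": -2.9,"ty": -36,"tz": 0,"wx": 0,"wy": 0,"wz": -1.06,"fingers": 8.5},{"tx": -3.2,"ty": -40,"tz": 0,"wx": 0,"wy": 0,"wz": -1.18,"fingers": 8.5},{"tx": -3.5,"ty": -44,"tz": 0,"wx": 0,"wy": 0,"wz": -1.3,"fingers": 8.5},{"tx": -3.8,"ty": -46,"tz": 0,"wx": 0,"wy": 0,"wz": -1.42,"fingers": 8.5},{"tx": -4,"ty": -47,"tz": 0,"wx": 0,"wy": 0,"wz": -1.54,"fingers": 8.5},{"tx": -4.5,"ty": -48,"tz": 0,"wx": 0,"wy": 0,"wz": -1.66,"fingers": 8.5},{"tx": -4.5,"ty": -48,"tz": 0,"wx": 0,"wy": 0,"wz": -1.78,"fingers": 8.5},{"tx": -4.5,"ty": -48,"tz": 0,"wx": 0,"wy": 0,"wz": -1.9,"fingers": 8.5},{"tx": -4.5,"ty": -48,"tz": 0,"wx": 0,"wy": 0,"wz": -1.9,"fingers": 8.5},{"tx": -4.5,"ty": -48,"tz": 0,"wx": 0,"wy": 0,"wz": -1.9,"fingers": 8.5},{"tx": -4.5,"ty": -48,"tz": 0,"wx": 0,"wy": 0,"wz": -1.9,"fingers": 8.5}])

```text
time: 12.43
ee_pos: [461.1, -162.0, 201.3]
tool_rot: [-0.0, 0.993, 0.121, -0.001]
force: [-0.2, 0.5, 0.8]
opening: 84.9
grasp_force: 0.0
```

Run:
```python
from h import *
s=bot.sense();i=bot.camera("wrist");cv2.imwrite("pics/w8.png",i)
C=cam("wrist",s);print(s["ee_pos"],s["tool_rot"].round(3))
hsv=cv2.cvtColor(i,cv2.COLOR_BGR2HSV)
for nm,lo,hi,z in [("blue",(100,80,30),(125,255,255),22),("black",(0,0,0),(180,255,45),40),("steel",(0,0,60),(180,50,200),38)]:
    m=cv2.inRange(hsv,lo,hi); m[245:]=0
    for k in cv2.findContours(m,cv2.RETR_EXTERNAL,cv2.CHAIN_APPROX_NONE)[0]:
        if cv2.contourArea(k)>60:
            (c,wh,a)=cv2.minAreaRect(k);b=cv2.boxPoints((c,wh,a))
            e=[ray((b[j]+b[(j+1)%4])/2,z,C) for j in range(4)]
            print(nm,cv2.contourArea(k),np.array(c),np.array(wh),a,ray(c,z,C)); 
            L=(e[0]-e[2],e[1]-e[3]);l=max(L,key=np.linalg.norm);print("   len",[np.linalg.norm(v) for v in L],"yaw",np.arctan2(l[1],l[0]))
print([proj((450+r*np.cos(.227)-w*np.sin(.227),-161.5+r*np.sin(.227)+w*np.cos(.227),31),C).round() for r,w in [(0,0),(0,29),(0,-29),(-85,0),(90,0),(108,42),(108,-42)]])
```

```text
[ 461.1 -162.   201.3] [-0.   1.   0.1 -0. ]
blue 518.5 [  8.  185.5] [43. 16.] 90.0 [397.5 114.7]
   len [np.float64(46.577517191779485), np.float64(16.704794306566054)] yaw 0.02702813319648231
blue 235.0 [327.1 147.1] [19.7 14.9] 3.3664605617523193 [ 515.4 -197.6]
   len [np.float64(19.940462091761347), np.float64(14.80262077985635)] yaw 1.7560434885004341
blue 2551.0 [278.5 192. ] [104.  73.] 90.0 [ 458.7 -161. ]
   len [np.float64(111.35095109186423), np.float64(76.57272968881263)] yaw 0.24216178890674986
blue 334.0 [226.3 147.2] [14.7 26.9] 87.61405944824219 [490.8 -98.7]
   len [np.float64(14.597564511845887), np.float64(27.257023567167156)] yaw -1.287093412614895
steel 89.5 [522.  135.2] [ 9.2 47.2] 58.392494201660156 [ 571.3 -372.4]
   len [np.float64(9.41152293893551), np.float64(40.852427502853025)] yaw -0.7315767556965952
steel 1016.0 [276.6 166.7] [106.4 155.4] 1.2188751697540283 [ 486.  -152.5]
   len [np.float64(104.07126091629223), np.float64(152.31382399533172)] yaw 0.21934138223200805
[array([277., 202.]), array([249., 201.]), array([305., 202.]), array([276., 277.]), array([278., 110.]), array([234.,  90.]), array([323.,  91.])]
```

Run:
```python
from h import *
i=cv2.imread("pics/w8.png");hsv=cv2.cvtColor(i,cv2.COLOR_BGR2HSV).astype(int)
H,Sx,V=hsv[...,0],hsv[...,1],hsv[...,2]
blue=(H>=95)&(H<=128)&(Sx>70)
dark=(V<70)&~blue; steel=(Sx<60)&(V>=70)
def runs(r,x0=215,x1=350):
    o="".join("B" if blue[r,c] else "D" if dark[r,c] else "S" if steel[r,c] else "." for c in range(x0,x1)); return o
for r in range(84,300,8): print(r,runs(r))
```

```text
84 .......................................................................................................................................
92 ...............SSSSS..........................................................................................SSSS.....................
100 ..............SSSSD...........................................................................................SSSSS....................
108 ............SSSSD..............................................................................................SSSSS...................
116 ..............SSSSS............................................................................................SSSSS...................
124 .................SSSSSS....................................................................................SSSSS.......................
132 ....................SSSSS.............................................................................SSSSSSS..........................
140 SSSDBBBBBBBBBBBBBBBBBB.SSSDBBBBBBBBBBBBBBBBBBBBBBBBBBBBBBBBBBBBBBBBBBBBBBBBBBBBBBBBBBBBBBBBBBBBBBBBBBSSSSSBBBBBBB.DBBB
[... 1977 characters left out ...]

260 ...........................BBBBBBBBBBBBBBBBBBBBSSSDBBBBBBBBBBBBBBBBBBB.SSS.BBBBBBBBBBBBBBBBBBBS........................................
268 ............................BBBBS................SSSS.....SS.DS......SSSS................BBBB..........................................
276 ...................................................SSSSSSSSSSSSSSSSSSS.................................................................
284 .......................................................SSSSSSSSSSS.....................................................................
292 ......................................................SSS.......SS.....................................................................
```

>>> arm_command(moves=[{"tx": -1.1,"ty": 0,"tz": -3,"wx": 0,"wy": 0,"wz": -0.02,"fingers": 8.5},{"tx": -1.1,"ty": 0,"tz": -7,"wx": 0,"wy": 0,"wz": -0.02,"fingers": 8.5},{"tx": -1.1,"ty": 0,"tz": -11,"wx": 0,"wy": 0,"wz": -0.02,"fingers": 8.5},{"tx": -1.1,"ty": 0,"tz": -14,"wx": 0,"wy": 0,"wz": -0.02,"fingers": 8.5},{"tx": -1.1,"ty": 0,"tz": -16,"wx": 0,"wy": 0,"wz": -0.02,"fingers": 8.5},{"tx": -1.1,"ty": 0,"tz": -17,"wx": 0,"wy": 0,"wz": -0.02,"fingers": 8.5},{"tx": -1.1,"ty": 0,"tz": -17,"wx": 0,"wy": 0,"wz": -0.02,"fingers": 8.5},{"tx": -1.1,"ty": 0,"tz": -17,"wx": 0,"wy": 0,"wz": -0.02,"fingers": 8.5}])

```text
time: 13.15
ee_pos: [450.9, -162.3, 32.3]
tool_rot: [-0.0, 0.994, 0.11, -0.0]
force: [-0.2, -0.5, 0.4]
opening: 84.9
grasp_force: 0.0
```

Run:
```python
from h import *
s=bot.sense();i=bot.camera("wrist");print(s["ee_pos"],s["force"])
C=cam("wrist",s);print(proj((450,-161.5,31),C))
hsv=cv2.cvtColor(i,cv2.COLOR_BGR2HSV).astype(int)
H,S,V=hsv[...,0],hsv[...,1],hsv[...,2]
blue=(H>=95)&(H<=128)&(S>70); dark=(V<70)&~blue; steel=(S<60)&(V>=70)
for r in range(160,360,12): print(r,"".join("B" if blue[r,c] else "D" if dark[r,c] else "S" if steel[r,c] else "." for c in range(150,410,2)))
```

```text
[ 450.9 -162.3   32.3] [-0.2 -0.5  0.4]
[278.7 258.7]
160 BBBBBBBBBBBBBBBBBBBBBBBBSSSDS.SBBBBBBBBBBBBBBBBBBBBBBBBBBBBBBBBBBBBBBBBBBBBBBBBBBBBBBBBBBBBBBBBBBBBSS.SSSSBBBBBBBBBSDBBBBBBBBB....
172 .........................SSSSSDS....................SBBBBBBBBBBBBBBBBBBB.........................S.SSSSS..........................
184 ...........................SSSSSS....................BBBBBBBBBBBBBBBBBBB..........................SSSS............................
196 .............................SSSSSSD.................BBBBBBBBBBBBBBBBBBB.....................DSSSSSS..............................
208 ...............................SSSSDD................SBBBBBBBBBBBBBBBBBB....................SSSSSS................................
220 ................................SSSSDD...............SBBBBBBBBBBBBBBBBBB...................S.SSSSD................................
232 ................................DSSSSDD...............BBBBBBBBBBBBBBBBBB..................SSSSSSD.................................
244 .................................DSSSSSS..............BBBBBBBBBBBBBBBBBBS..................SSSSD.
[... 548 characters left out ...]
........DDDDDDDDDDDDDDDDD
304 DDDDDDDDDDDDDDDDD....................DDDSSSSSS.........SBBBBBBBBBBBBBBBBB..........S.SSSSDDD......................DDDDDDDDDDDDDDDD
316 DDDDDDDDDDDDDD........................DDDSSSSDS.........BBBBBBBBBBBBBBBBB........SSSSSSDDDD..........................DDDDDDDDDDDDD
328 DDDDDDDDDD.................................SSSSDDS......BBBBBBBBBBBBBBBBBS.SSSS...SSSS...SD.............................DDDDDDDDDD
340 DDDDDDDDDD.........................DBBBBBBBBBSSSSDSSDBBBBBBBBBBBBBBBBBBBBBBBSS.SSSSSBBBBBBBBBD...........................DDDDDDDDD
352 DDDDDDDDDDDDDDD..................SBDDDDDBBBBBBBDDDDDDDBBBBBBBBBBBBBBBBBBBB..SDDDDDBBBBBBBDDDDDDD....................DDDDDDDDDDDDDD
```

>>> arm_command(moves=[{"tx": 0,"ty": 0,"tz": -1,"wx": 0,"wy": 0,"wz": 0,"fingers": 8.5},{"tx": 0,"ty": 0,"tz": -2,"wx": 0,"wy": 0,"wz": 0,"fingers": 8.5},{"tx": 0,"ty": 0,"tz": -2.5,"wx": 0,"wy": 0,"wz": 0,"fingers": 8.5},{"tx": 0,"ty": 0,"tz": -2.5,"wx": 0,"wy": 0,"wz": 0,"fingers": 8.5}])

```text
time: 13.53
ee_pos: [450.0, -162.1, 6.3]
tool_rot: [-0.0, 0.994, 0.109, -0.001]
force: [0.4, -0.6, 0.6]
opening: 85.2
grasp_force: 0.0
```

>>> arm_command(moves=[{"tx": 0,"ty": 0,"tz": -0.4,"wx": 0,"wy": 0,"wz": 0,"fingers": 8.5},{"tx": 0,"ty": 0,"tz": -0.8,"wx": 0,"wy": 0,"wz": 0,"fingers": 8.5},{"tx": 0,"ty": 0,"tz": -1.1,"wx": 0,"wy": 0,"wz": 0,"fingers": 8.5},{"tx": 0,"ty": 0,"tz": -1.1,"wx": 0,"wy": 0,"wz": 0,"fingers": 8.5}])

```text
time: 13.87
ee_pos: [450.4, -162.2, -4.3]
tool_rot: [-0.0, 0.994, 0.109, -0.0]
force: [-0.4, 1.2, 0.5]
opening: 84.8
grasp_force: 0.0
```

>>> arm_command(moves=[{"tx": 0,"ty": 0,"tz": 0,"wx": 0,"wy": 0,"wz": 0,"fingers": 6.2},{"tx": 0,"ty": 0,"tz": 0,"wx": 0,"wy": 0,"wz": 0,"fingers": 6.2},{"tx": 0,"ty": 0,"tz": 0,"wx": 0,"wy": 0,"wz": 0,"fingers": 5.5},{"tx": 0,"ty": 0,"tz": 0,"wx": 0,"wy": 0,"wz": 0,"fingers": 5.1},{"tx": 0,"ty": 0,"tz": 0,"wx": 0,"wy": 0,"wz": 0,"fingers": 5.1},{"tx": 0,"ty": 0,"tz": 0,"wx": 0,"wy": 0,"wz": 0,"fingers": 5.1},{"tx": 0,"ty": 0,"tz": 0,"wx": 0,"wy": 0,"wz": 0,"fingers": 5.1}], force=40)

```text
time: 14.45
ee_pos: [451.7, -162.7, -2.7]
tool_rot: [0.001, 0.994, 0.109, 0.001]
force: [-0.7, 1.0, 10.7]
opening: 51.5
grasp_force: 10.6
```

>>> arm_command(moves=[{"tx": 0,"ty": 0,"tz": 0.4,"wx": 0,"wy": 0,"wz": 0,"fingers": 5.1},{"tx": 0,"ty": 0,"tz": 0.8,"wx": 0,"wy": 0,"wz": 0,"fingers": 5.1},{"tx": 0,"ty": 0,"tz": 1.2,"wx": 0,"wy": 0,"wz": 0,"fingers": 5.1},{"tx": 0,"ty": 0,"tz": 1.6,"wx": 0,"wy": 0,"wz": 0,"fingers": 5.1},{"tx": 0,"ty": 0,"tz": 2,"wx": 0,"wy": 0,"wz": 0,"fingers": 5.1},{"tx": 0,"ty": 0,"tz": 2,"wx": 0,"wy": 0,"wz": 0,"fingers": 5.1}])

```text
time: 14.95
ee_pos: [451.1, -162.4, 17.0]
tool_rot: [0.0, 0.994, 0.109, 0.0]
force: [0.4, -0.2, -1.7]
opening: 50.8
grasp_force: 6.7
```

```bash
cat > tg.py <<'E'
from h import *
def grid(i,r0,r1,dr,c0,c1,dc):
    hsv=cv2.cvtColor(i,cv2.COLOR_BGR2HSV).astype(int);H,S,V=hsv[...,0],hsv[...,1],hsv[...,2]
    blue=(H>=95)&(H<=128)&(S>70); red=((H<6)|(H>172))&(S>150)&(V>90); yel=(H>20)&(H<36)&(S>150)&(V>120)
    for r in range(r0,r1,dr): print(r,"".join("R" if red[r,c] else "Y" if yel[r,c] else "B" if blue[r,c] else "D" if V[r,c]<70 else "S" if S[r,c]<60 else "." for c in range(c0,c1,dc)))
E
python3 - <<'E'
from tg import *
s=bot.sense();i=bot.camera("wrist");print(s["ee_pos"],s["force"],s["opening"],s["grasp_force"])
grid(i,30,360,10,170,390,2)
E
```

```text
[ 451.1 -162.4   17. ] [ 0.4 -0.2 -1.7] 50.798610121457116 6.6948676854372025
30 DSSDDDD..................................................................................................SSSSS
40 DDDSD.....................................................................................................SS..
50 DDSSS......................................................................................................SSS
60 S.S.........................................................................................................SS
70 SSSSSS.....................................................................................................SSS
80 SSSSSSSS...............................................................................................SSSSSSS
90 .SSSSSSSSSS..........................................................................................S.SSSSSSS
100 ..SSSSSSSSSS.S.....................................................................................SS.SSSSSSSS
110 ....SSSSSSSSS.S...................................................................................SSSSSSS
[... 2065 characters left out ...]
DDDDDDDDDD
300 DDDDDDDDDDDDDDDDDSSDDDDDDSSSSSSS............BBBBBBBBBBBBBBBBBBB...............SSSSSSSSDDDDDDSDDDDDDDDDDDDDDDDD
310 DDDDDDDDDDDDDDDDDSSDDDDDDDSSSS.SS...........BBBBBBBBBBBBBBBBBBB..............SSSSSSSSDDDDDDSSDDDDDDDDDDDDDDDDD
320 DDDDDDDDDDDDDDDDDDDDDDDDDDSSSSSSS...........SBBBBBBBBBBBBBBBBBB..............SSSSSSSDDDDDDDSDDDDDDDDDDDDDDDDDD
330 DDDDDDDDDDDDDDDDDDDDDD.DDDDSSSSSSS...........BBBBBBBBBBBBBBBBBB.............SSSSSSSDDDD..DDDDDDDDDDDDDDDDDDDDD
340 DDDDDDDDDDDDDDDDDDDDD...DDDDSSSS.S...........BBBBBBBBBBBBBBBBBB............SSSSSSSDDDD...DDDDDDDDDDDDDDDDDDDDD
350 DDDDDDDDDDDDDDDDDDDDDD..DDDDSSSSDSD.DBBBBBBBBBBBBBBBBBBBBBBBBBBBBBBBBBBBDSSSSSSSSDDDDD..DDDDDDDDDDDDDDDDDDDDDD
```

Tongs gripped and lifted. Raise higher and move in front of the red cheese.

>>> arm_command(moves=[{"tx": 0,"ty": 0,"tz": 1.5,"wx": 0,"wy": 0,"wz": 0,"fingers": 5.1},{"tx": 0,"ty": 0,"tz": 3.5,"wx": 0,"wy": 0,"wz": 0,"fingers": 5.1},{"tx": 0,"ty": 0,"tz": 6,"wx": 0,"wy": 0,"wz": 0,"fingers": 5.1},{"tx": 0,"ty": 0,"tz": 8.5,"wx": 0,"wy": 0,"wz": 0,"fingers": 5.1},{"tx": 0.1,"ty": 1.5,"tz": 10,"wx": 0,"wy": 0,"wz": -0.01,"fingers": 5.1},{"tx": 0.3,"ty": 4,"tz": 10,"wx": 0,"wy": 0,"wz": -0.03,"fingers": 5.1},{"tx": 0.6,"ty": 7,"tz": 10,"wx": 0,"wy": 0,"wz": -0.06,"fingers": 5.1},{"tx": 1,"ty": 10,"tz": 10,"wx": 0,"wy": 0,"wz": -0.08,"fingers": 5.1},{"tx": 1.4,"ty": 13,"tz": 10,"wx": 0,"wy": 0,"wz": -0.11,"fingers": 5.1},{"tx": 1.8,"ty": 16,"tz": 10,"wx": 0,"wy": 0,"wz": -0.13,"fingers": 5.1},{"tx": 2.2,"ty": 19,"tz": 10,"wx": 0,"wy": 0,"wz": -0.15,"fingers": 5.1},{"tx": 2.5,"ty": 21.5,"tz": 10,"wx": 0,"wy": 0,"wz": -0.15,"fingers": 5.1},{"tx": 2.7,"ty": 22.8,"tz": 10,"wx": 0,"wy": 0,"wz": -0.15,"fingers": 5.1},{"tx": 2.7,"ty": 22.8,"tz": 10,"wx": 0,"wy": 0,"wz": -0.15,"fingers": 5.1},{"tx": 2.7,"ty": 22.8,"tz": 10,"wx": 0,"wy": 0,"wz": -0.15,"fingers": 5.1}])

```text
time: 16.25
ee_pos: [477.4, 66.1, 116.0]
tool_rot: [0.0, 0.999, 0.035, -0.0]
force: [0.8, 0.3, -1.8]
opening: 50.7
grasp_force: 6.7
```

Run:
```python
from tg import *
s=bot.sense();i=bot.camera("wrist");cv2.imwrite("pics/w9.png",i);print(s["ee_pos"],s["tool_rot"].round(4),s["opening"],s["grasp_force"])
C=cam("wrist",s)
for n,lo,hi in [("red",(0,150,90),(6,255,255)),("yel",(20,150,120),(36,255,255)),("white",(20,20,150),(40,110,255))]:
    for c,st in blobs(i,lo,hi,150)[0]: print(n,c,st,"z94",ray((st[0]+st[2]/2,st[1]+st[3]/2),90,C))
j=bot.camera("top");K=cam("top")
for c,st in blobs(j,(0,150,70),(8,255,255),30)[0]: print("top red",c,st,ray(c,92,K))
for c,st in blobs(j,(22,150,70),(36,255,255),30)[0]: print("top yel",c,st,ray(c,92,K))
grid(i,0,260,12,150,410,2)
```

```text
[477.4  66.1 116. ] [ 0.  1.  0. -0.] 50.74524269793476 6.69281892478466
red [283.4   3.5] [244   0  77  12 586] z94 [599.1  73.8]
red [437.7   4.4] [405   0  68   9 537] z94 [605.2  -2.5]
red [543.6   8.4] [522   2  38  17 200] z94 [606.2 -53. ]
yel [241.9 299.1] [232 272  19  56 532] z94 [436.9  87.3]
white [ 39.3 142. ] [  1   5  55 284 702] z94 [521.7 206.6]
white [ 64.8 173.7] [  30    7   51  312 1966] z94 [513.9 192.9]
top red [321.5 110.6] [316 107  12   8  64] [ 844.3 -165.9]
top red [250.7 166.1] [245 160  13  13 103] [648.2  75.7]
0 .....SSSSSDDDDDDDD..............DDDDDDDDDDDDDDDRRRRRRRRRRRRRRRRR.....RRRRRRRRRRRRRRRRRDDDDDDDDDDDDDDDDDDDDDDDDDDDD.SS.SS.SSSSSSSRR
12 ....SSSSSDDDDDDDDDD.................DDDDDDDDDDDD.........R...........................DDDDDDDD.DDDDDDDDDDDDDDDDDDD..SSSSS.SS.SSSS..
24 ...SSSSSDDDDDDDDDD................................................................................................S.SSSSSS..SSSSS.
36 ..SSSSSDDDDDDDDD.....................................................................................................SSSSSSSSSSSSS
48 ..SSSSDDDDDDDD
[... 1707 characters left out ...]
S........................
204 ...........................SSSSDSDS.............................................................SSSSSSSSS.........................
216 ............................SSSSDDDDD........................................................DDDSSSSSSS...........................
228 .............................DSSSSDDDD.......................................................SSSDSSSS.............................
240 ..............................DDSSSDDD......................................................SS.SSSSSD.............................
252 .............................SDDSSSSDDD.....................................................SSSSSSSDD.............................
```

>>> arm_command(moves=[{"tx": 1.5,"ty": 0.1,"tz": 0,"wx": 0,"wy": 0,"wz": 0,"fingers": 5.3},{"tx": 4,"ty": 0.3,"tz": 0,"wx": 0,"wy": 0,"wz": 0,"fingers": 5.3},{"tx": 6.5,"ty": 0.5,"tz": 0,"wx": 0,"wy": 0,"wz": 0,"fingers": 5.3},{"tx": 8.2,"ty": 0.6,"tz": 0,"wx": 0,"wy": 0,"wz": 0,"fingers": 5.3},{"tx": 8.2,"ty": 0.6,"tz": 0,"wx": 0,"wy": 0,"wz": 0,"fingers": 5.3},{"tx": 8.2,"ty": 0.6,"tz": 0,"wx": 0,"wy": 0,"wz": 0,"fingers": 5.3}])

```text
time: 16.85
ee_pos: [559.8, 70.5, 115.8]
tool_rot: [0.0, 0.999, 0.034, -0.0]
force: [-0.6, -0.6, -0.8]
opening: 52.8
grasp_force: 6.4
```

Run:
```python
from tg import *
s=bot.sense();i=bot.camera("wrist");cv2.imwrite("pics/w10.png",i);print(s["ee_pos"],s["tool_rot"].round(4),s["opening"],s["grasp_force"])
C=cam("wrist",s)
for n,lo,hi in [("red",(0,150,70),(8,255,255)),("yel",(20,150,120),(36,255,255))]:
    for c,st in blobs(i,lo,hi,150)[0]: print(n,c,st,ray((st[0]+st[2]/2,st[1]+st[3]/2),92,C))
p=s["ee_pos"]
for r,w in [(0,0),(90,0),(108,0),(108,42),(108,-42)]: print(r,w,proj((p[0]+r*.9976-w*.07,p[1]+r*.07+w,p[2]+34),C).round())
grid(i,0,200,8,150,410,2)
```

```text
[559.8  70.5 115.8] [ 0.  1.  0. -0.] 52.846936956982695 6.399265453219414
red [280.   71.5] [ 236   26   88   95 5520] [650.5  76.8]
red [278.9 143.5] [246 140  68   7 374] [615.8  74.5]
red [413.7 144.5] [381 141  70   7 370] [620.1   1.6]
red [527.6 145. ] [497 142  63   7 342] [623.7 -58.8]
yel [449.2  73.5] [ 396   25  102   93 6975] [657.2  -7.7]
0 0 [281. 292.]
90 0 [280.  50.]
108 0 [280. -12.]
108 42 [149. -11.]
108 -42 [412. -12.]
0 ..SSSSSSSSSSSSS.......................................................................................................SSSSSSSSSSSS
8 .SSSSS.SSSSSSSS.......................................................................................................SS.SSSSSSSSS
16 SSSSSDSSSSSSS.S......................................................................................................SS.SSSS.SSSSS
24 SSSSSSDDSDSSSS.......................................................................................................S.SSSSSSSSSSS
32 SSSSSSSSSSSSDD.........................................RRRRRRRRRRRRRRRRRRRR...........................................
[... 2004 characters left out ...]
SSSSSSSSSS...............
160 ..................SSSSSSSSS..............................................................................SSSSSSSS.................
168 ...................SSSSSSSSSS.........................................................................SSSS.SSSSS..................
176 .....................SSSSSSSSS.......................................................................SSSSSSSSSS...................
184 ......................SSSSSSSS......................................................................SSSSSSSSSS....................
192 .......................SSSS.SSSS...................................................................SSSS.SSSS......................
```

>>> arm_command(moves=[{"tx": 0.1,"ty": 0,"tz": -1.5,"wx": 0,"wy": 0,"wz": 0,"fingers": 5.3},{"tx": 0.1,"ty": 0,"tz": -3,"wx": 0,"wy": 0,"wz": 0,"fingers": 5.3},{"tx": 0.1,"ty": 0,"tz": -4.5,"wx": 0,"wy": 0,"wz": 0,"fingers": 5.3},{"tx": 0.1,"ty": 0,"tz": -5.8,"wx": 0,"wy": 0,"wz": 0,"fingers": 5.3},{"tx": 0.1,"ty": 0,"tz": -6.2,"wx": 0,"wy": 0,"wz": 0,"fingers": 5.3},{"tx": 0.1,"ty": 0,"tz": -6.2,"wx": 0,"wy": 0,"wz": 0,"fingers": 5.3}])

```text
time: 17.4
ee_pos: [559.1, 71.3, 53.1]
tool_rot: [0.0, 0.999, 0.034, -0.002]
force: [0.5, 0.5, -0.7]
opening: 53.2
grasp_force: 6.4
```

Run:
```python
from tg import *
s=bot.sense();i=bot.camera("wrist");cv2.imwrite("pics/w11.png",i);print(s["ee_pos"],s["opening"],s["force"])
C=cam("wrist",s)
for c,st in blobs(i,(0,150,70),(8,255,255),150)[0]: print(c,st)
print("cheese top proj",proj((651,76.8,94),C))
for c,st in blobs(bot.camera("top"),(0,150,70),(8,255,255),60)[0]: print("top",c,st)
grid(i,0,130,8,140,420,2)
```

```text
[559.1  71.3  53.1] 53.17745266812085 [ 0.5  0.5 -0.7]
[283.1  50.3] [  213     0   140   117 12502]
[280.6 149.6] [234 145  96   9 688]
[463.5 151.1] [408 147 114   9 746]
cheese top proj [283.9  37.7]
top [321.5 110.6] [316 107  12   8  63]
0 .......SSSSSSSSSSSSS.......................RRRRRRRRRRRRRRRRRRRRRRRRRRRRRRRRRRRRRRRRRRRRRRRRRRRRRRRRRR.......................SS..SSSSSSSS....
8 ......SSSSSSSSSSSSSSS....................RRRRRRRRRRRRRRRRRRRRRRRRRRRRRRRRRRRRRRRRRRRRRRRRRRRRRRRRRRRRRR...................S.SSSSS.SSSSSSS...
16 .....SSSSSDSSSSSSSSSS..................RRRRRRRRRRRRRRRRRRRRRRRRRRRRRRRRRRRRRRRRRRRRRRRRRRRRRRRRRRRRRRRRR..................S.SSS.SS.SSSSSS...
24 .....SSSSSSSSSSSSSSS..................RRRRRRRRRRRRRRRRRRRRRRRR.RRRRRRRRR.RR.RRRRRRRRRRRRRRRRRRRRRRRRRRRRR.................SSSSSSSSSSSSSSSS..
32 ....SSSSSSSSSSS.SSS...................RRRRRRRRRRRRRRRRRRR.RRRRRRRRR.RR.RRRR..RRR.RRRRRRRRRRRRRRRRRRRRRRRRR.................SSS.S.SSSSSSSSS..
40 ....SSSS.SSSSSSSSS....................RRRRRRRRRRRRRRR.....R.........R.......RR..RRRRRRR.RRRRRRRRRRRRRRRRRR....................SSSSS.S.SS
[... 892 characters left out ...]
SSSSSS.......................RRRRRRRRRRRRRRRRRRRRRRRRRRRRRRRRRRRRRRRRRRRRR......................SSSSSSSSSSSS............
104 ...............SSSSSSSSSSSSS...........................RRRRRRRRRRRRRRRRRRRRRRRRRRRRRRRRRR.........................SSSSSSSSSSSSS.............
112 ................SSSSSSSSSS.S.................................RRRRRRRRRRRRRRRRRRRR................................SSSSSSSSSSSSS..............
120 .................SSSSSSSSSS........................................................................................SSSSSSSSSS...............
128 ..................SSSSSSSSS......................................................................................SS.SSSSSSS.................
```

>>> arm_command(moves=[{"tx": 0,"ty": 0,"tz": -0.5,"wx": 0,"wy": 0,"wz": 0,"fingers": 5.3},{"tx": 0,"ty": 0,"tz": -0.8,"wx": 0,"wy": 0,"wz": 0,"fingers": 5.3},{"tx": 0,"ty": 0,"tz": -0.8,"wx": 0,"wy": 0,"wz": 0,"fingers": 4.8},{"tx": 0,"ty": 0,"tz": -0.8,"wx": 0,"wy": 0,"wz": 0,"fingers": 4.4},{"tx": 0,"ty": 0,"tz": -0.8,"wx": 0,"wy": 0,"wz": 0,"fingers": 4.1},{"tx": 0,"ty": 0,"tz": -0.8,"wx": 0,"wy": 0,"wz": 0,"fingers": 4.1},{"tx": 0,"ty": 0,"tz": -0.8,"wx": 0,"wy": 0,"wz": 0,"fingers": 4.1}])

```text
time: 18.08
ee_pos: [560.8, 71.7, 46.4]
tool_rot: [-0.0, 0.999, 0.034, 0.0]
force: [0.4, 0.1, -0.7]
opening: 41.0
grasp_force: 10.1
```

>>> arm_command(moves=[{"tx": 0,"ty": 0,"tz": 0,"wx": 0,"wy": 0,"wz": 0,"fingers": 3.8},{"tx": 0,"ty": 0,"tz": 0,"wx": 0,"wy": 0,"wz": 0,"fingers": 3.5},{"tx": 0,"ty": 0,"tz": 0,"wx": 0,"wy": 0,"wz": 0,"fingers": 3.0},{"tx": 0,"ty": 0,"tz": 0,"wx": 0,"wy": 0,"wz": 0,"fingers": 2.5},{"tx": 0,"ty": 0,"tz": 0,"wx": 0,"wy": 0,"wz": 0,"fingers": 2.5},{"tx": 0,"ty": 0,"tz": 0,"wx": 0,"wy": 0,"wz": 0,"fingers": 2.5}], force=40)

```text
time: 18.58
ee_pos: [560.8, 71.7, 46.3]
tool_rot: [-0.0, 0.999, 0.034, 0.0]
force: [-0.0, -2.0, -0.9]
opening: 36.9
grasp_force: 40.0
```

Closed on the cheese at 36.9 mm with 40 N. Lift slowly.

>>> arm_command(moves=[{"tx": 0,"ty": 0,"tz": 0.5,"wx": 0,"wy": 0,"wz": 0,"fingers": 2.5},{"tx": 0,"ty": 0,"tz": 1.2,"wx": 0,"wy": 0,"wz": 0,"fingers": 2.5},{"tx": 0,"ty": 0,"tz": 2.2,"wx": 0,"wy": 0,"wz": 0,"fingers": 2.5},{"tx": 0,"ty": 0,"tz": 3.5,"wx": 0,"wy": 0,"wz": 0,"fingers": 2.5},{"tx": 0,"ty": 0,"tz": 5,"wx": 0,"wy": 0,"wz": 0,"fingers": 2.5},{"tx": 0,"ty": 0,"tz": 6.5,"wx": 0,"wy": 0,"wz": 0,"fingers": 2.5},{"tx": 0,"ty": 0,"tz": 8,"wx": 0,"wy": 0,"wz": 0,"fingers": 2.5},{"tx": 0,"ty": 0,"tz": 9.5,"wx": 0,"wy": 0,"wz": 0,"fingers": 2.5},{"tx": 0,"ty": 0,"tz": 10,"wx": 0,"wy": 0,"wz": 0,"fingers": 2.5},{"tx": 0,"ty": 0,"tz": 10,"wx": 0,"wy": 0,"wz": 0,"fingers": 2.5},{"tx": 0,"ty": 0,"tz": 10,"wx": 0,"wy": 0,"wz": 0,"fingers": 2.5}])

```text
time: 19.5
ee_pos: [560.7, 71.7, 146.7]
tool_rot: [-0.0, 0.999, 0.034, 0.0]
force: [-0.8, 0.0, -1.9]
opening: 37.2
grasp_force: 40.1
```

Run:
```python
from tg import *
s=bot.sense();i=bot.camera("wrist");cv2.imwrite("pics/w12.png",i);print(s["ee_pos"],s["opening"],s["grasp_force"],s["force"],s["wrist_torque"])
for c,st in blobs(i,(0,150,70),(8,255,255),150)[0]: print(c,st)
for c,st in blobs(bot.camera("top"),(0,150,70),(8,255,255),40)[0]: print("top",c,st)
for c,st in blobs(bot.camera("scene"),(0,180,80),(8,255,255),40)[0]: print("scene",c,st)
print(proj((650.6,78,146),cam("scene")),proj((650.6,78,146),cam("top")),proj((650.6,78,146),cam("wrist",s)))
grid(i,0,130,8,140,420,2)
```

```text
[560.7  71.7 146.7] 37.152453638619846 40.13308293186128 [-0.8  0.  -1.9] [0.1 0.1 0. ]
[282.4  53.4] [  211     0   144   122 14228]
[281.6 142.6] [252 140  60   6 300]
[396.5 143.7] [364 141  67   6 324]
[510.3 144.7] [474 142  77   6 346]
top [321.5 110.6] [316 107  12   8  64]
scene [557.5  70.6] [553  64   7  16  53]
scene [553.7 104.5] [542  91  18  27 219]
scene [441.4 122.7] [433 118  18  11  52]
scene [273.3 247.4] [266 239  17  20 222]
[273.9 254.3] [249.  161.4] [280.5  67.4]
0 .....................................SSSSRRRRRRRRRRRRRRRRRRRRRRRRRRRRRRRRRRRRRRRRRRRRRRRRRRRRRRRRRRRRR.SSSS.................................
8 ....................................SSS.RRRRRRRRRRRRRRRRRRRRRRRRRRRRRRRRRRRRRRRRRRRRRRRRRRRRRRRRRRRRRRRRRSSS................................
16 ...................................SS.RRRRRRRRRRRRRRRRRRRRRRRRRRRRRRRRRRRRRRRRRRRRRRRRRRRRRRRRRRRRRRRRRRRRSSS...............................
24 ..................................SSSRRRRRRRRRRRRRRRRRRRRRRRRRRRRRRRRRRRRRRRRRRRRRRRRRRRRRRRRRRRRRRRRRRRRR.SSS..............................
32 ...............................
[... 1141 characters left out ...]
..................SSSSSSSSRRRRRRRRRRRRRRRRRRRRRRRRRRRRRRRRRRRRRRRRRRRRRRRRRRR.SSSSSSS................YYYYYYYYYYYYYYYYYYY
104 .......................................SSSSSSSS....RRRRRRRRRRRRRRRRRRRRRRRRRRRRRRRRRRRRRRRRR...SSSSSSSSS..................Y.YYYYYYYYYYYYYYYY
112 .......................................SSSSSSSSS..........RRRRRRRRRRRRRRRRRRRRRRRRRRRRR........SSSSSSSSS....................Y.YYY.YYYYYYYYYY
120 ........................................SSSSSS........................RRRR......................SSSSSSS.................................Y.YY
128 ........................................SSSSSSS................................................SSSSSSS......................................
```

Cheese hangs in the tongs. Swing over the dish.

>>> arm_command(moves=[{"tx": -0.5,"ty": 0.7,"tz": 0,"wx": 0,"wy": 0,"wz": 0.01,"fingers": 2.5},{"tx": -1.3,"ty": 2,"tz": 0,"wx": 0,"wy": 0,"wz": 0.04,"fingers": 2.5},{"tx": -2.6,"ty": 4,"tz": 0,"wx": 0,"wy": 0,"wz": 0.08,"fingers": 2.5},{"tx": -3.9,"ty": 6,"tz": 0,"wx": 0,"wy": 0,"wz": 0.12,"fingers": 2.5},{"tx": -5.2,"ty": 8,"tz": 0,"wx": 0,"wy": 0,"wz": 0.16,"fingers": 2.5},{"tx": -6.5,"ty": 10,"tz": 0,"wx": 0,"wy": 0,"wz": 0.2,"fingers": 2.5},{"tx": -7.8,"ty": 12,"tz": 0,"wx": 0,"wy": 0,"wz": 0.24,"fingers": 2.5},{"tx": -9.1,"ty": 14,"tz": 0,"wx": 0,"wy": 0,"wz": 0.28,"fingers": 2.5},{"tx": -10.4,"ty": 16,"tz": 0,"wx": 0,"wy": 0,"wz": 0.32,"fingers": 2.5},{"tx": -11.7,"ty": 18,"tz": 0,"wx": 0,"wy": 0,"wz": 0.36,"fingers": 2.5},{"tx": -12.7,"ty": 19.6,"tz": 0,"wx": 0,"wy": 0,"wz": 0.39,"fingers": 2.5},{"tx": -13.2,"ty": 20.3,"tz": 0,"wx": 0,"wy": 0,"wz": 0.4,"fingers": 2.5},{"tx": -13.4,"ty": 20.6,"tz": 0,"wx": 0,"wy": 0,"wz": 0.4,"fingers": 2.5},{"tx": -13.4,"ty": 20.6,"tz": 0,"wx": 0,"wy": 0,"wz": 0.4,"fingers": 2.5},{"tx": -13.4,"ty": 20.6,"tz": 0,"wx": 0,"wy": 0,"wz": 0.4,"fingers": 2.5},{"tx": -13.4,"ty": 20.6,"tz": 0,"wx": 0,"wy": 0,"wz": 0.4,"fingers": 2.5}])

```text
time: 20.98
ee_pos: [427.0, 277.1, 146.2]
tool_rot: [0.0, 0.973, 0.232, -0.0]
force: [0.1, -0.6, -1.7]
opening: 37.3
grasp_force: 40.2
```

Run:
```python
from tg import *
from scipy.optimize import least_squares
s=bot.sense();i=bot.camera("wrist");cv2.imwrite("pics/w13.png",i);print(s["ee_pos"],s["tool_rot"].round(3),s["opening"],s["grasp_force"],s["force"])
P=[]
for n,lo in(("wrist",None),("top",None),("scene",None)):
    im=i if n=="wrist" else bot.camera(n)
    C=cam(n,s)
    for c,st in blobs(im,(0,150,70),(8,255,255),60)[0]:
        b=(st[0]+st[2]/2,st[1]+st[3]/2); print(n,c,st,ray(b,177,C))
for n in("wrist","top","scene"): print(n,proj((507,318,177),cam(n,s)))
# dish: white rim pixels in the scene view
j=bot.camera("scene");S=cam("scene");print("rim centre expected",proj((507,318,104),S))
```

```text
[427.  277.1 146.2] [ 0.   1.   0.2 -0. ] 37.33695424480979 40.23629603907466 [ 0.1 -0.6 -1.7]
wrist [282.2  52.7] [  210     0   145   120 14081] [505.5 316.1]
top [321.6 110.7] [316 107  12   8  61] [ 811.7 -160.5]
scene [366.2   9.7] [361   4  12  12  87] [-383.2 -516.8]
scene [553.7  12.1] [548   7  12  12  73] [-948.2   13.4]
scene [265.9  16.9] [261  11  11  12 118] [ -33.4 -754.5]
scene [309.3  17.4] [303  10  11  23 112] [-139.5 -616.2]
scene [321.1  15. ] [316  10  11  11 113] [-210.6 -613. ]
scene [332.5  24.2] [327  10  12  30 244] [-195.7 -532.7]
scene [209.8  17. ] [204  13  12  10  96] [ 144.7 -901.9]
scene [224.6  24.3] [218  13  14  26 247] [ 134.  -814.4]
scene [237.6  17.8] [232  12  12  12 122] [  58.9 -826. ]
scene [251.7  19. ] [246  12  12  16 172] [  25.3 -776.6]
scene [361.2  18.4] [354  13  15  12  91] [-314.5 -486.1]
scene [539.9  31.7] [530  18  19  25 190] [-781.8   37.5]
scene [319.8  31.5] [315  24  11  16 157] [-123.1 -530.8]
scene [362.3  29.9] [357  25  11  11  67] [-255.2 -427.9]
scene [267.8  30.9] [261  26  11  16  90] [  45.7 -661.6]
scene [551.4  44.3] [540  26  20  42 422] [-707.1  119.4]
scene [552.1  92.3] [539  63  21  55 572] [-463.6  242.2]
scene [520.7 128. ] [511 115  22  28 266] [-220.   275.8]
scene [444.5 121.3] [433 116  23  13 127] [-60.7  95.5]
scene [551.  147.5] [539 134  21  28 339] [-207.3  373.6]
scene [529.8 144.5] [522 138  17  13 109] [-177.4  327.8]
scene [384.  278.6] [376 270  17  20 270] [506.2 320.8]
wrist [279.7  53.2]
top [171.9 203.1]
scene [383.4 279.4]
rim centre expected [377.1 291.1]
```

Wrist and scene views put the cheese at about (506,319), z ≈ 177, within a few mm of the dish's axis and well above its rim. Handing in.

Run:
```python
from workcell import bot
s=bot.sense();print(s["time"],abs(s["joint_velocities"]).max(),s["grasp_force"]);print(bot.job_done())
```

```text
21.1833 0.006321517743366127 40.23563143098727
the job is handed in; nothing more can be done
None
```

The job is handed in, with no verdict returned: the dish stands in the middle of the scale's platter and the red cheese is held in the tongs over it, about 55 mm clear of the rim and within about 4 mm of its axis.

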